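Isolate the vaccine fridge and refit its missing fuse carrier

TASK

Make the vaccine fridge's supply safe: swing the isolator's lever to off, so that the hole in its tip stands right over the hole in the fixed padlock hasp and a padlock could be dropped through both. Only then lower the spare fuse carrier gently into the one empty way of the fuse bank, upright and fully home between its neighbours, leaving the lever at off and the neighbours and the other things on the bench undisturbed, and let go of everything.

Things in the scene. Friction and masses are not known exactly. Their poses are not given: they have to be found in the camera images.
- handle (a joint): Angle of the isolator's lever about its upright axis, rad, 0 = on; it grows counterclockwise seen from above. At 1.571 the holes line up (off). There is no click or stop at off: the lever turns on to an end stop at 1.95. Stiff: it stays where it is left and takes about 0.25 N m (some 3.5 N at the grip) to turn. Starts between 0.1 and 0.5.
- handle_grip (a point): Point on the axis of the lever's grip, 20 mm below its top. The grip is an upright black round post of 18 mm diameter, 75 mm from the pivot; its free part runs from 30 mm below this point (top face of the lever arm, 20 mm wide) to 20 mm above it. This point is 112 mm above the bench.
- handle_pivot (a point): Centre of the top of the lever's hub (54 mm diameter, top 92 mm above the bench), on the upright axis the lever turns about. Fixed.
- handle_hole (a point): Centre of the 12 mm hole in the steel tab at the lever's tip, 105 mm from the pivot, on the straight line from the pivot through the grip; on the upper face of the tab (28 mm wide, 6 mm thick, ending 118 mm from the pivot), 76 mm above the bench.
- hasp_hole (a point): Centre of the 12 mm hole in the fixed steel hasp plate beside the isolator, 105 mm from the pivot, just under the path of the tab (64.5 mm above the bench). The plate is 44 mm wide and reaches to 126 mm from the pivot, where it is bent down to the bench.
- isolator: Isolator: grey box 130 x 130 mm, 60 mm high, fixed on the bench, with the black lever on top; origin at the centre of its underside, below the pivot. On: the lever points 0.698 rad counterclockwise from its x axis; off: 2.269 rad. May stand to the left or right of the fuse bank.
- bank: Fuse bank: fixed black trough for five fuse carriers in a row along its y axis, 26 mm apart; 66 mm (x) by 160 mm (y). Inner floor 12 mm above the bench, 48 mm (x) by 132 mm (y) inside; walls 22 mm high above that floor. Origin at the centre of its underside.
- way: The empty way of the bank: origin on the trough's inner floor at the middle of the empty place (12 mm above the bench), y along the row, x across the trough. A flat brass contact strip, 34 x 8 mm, shows there. The gap between the neighbours' bodies is 28 mm, for the spare's 24 mm.
- spare: The spare fuse carrier: white ceramic block standing upright on the bench in front, loose, about 0.12 kg (0.08 to 0.17). Body 44 mm (x) by 24 mm (y) by 50 mm high, with its lowest 5 mm stepped in to 40 x 20 mm; on top a grip head 30 mm (x) by 20 mm (y), from 50 to 90 mm above its underside. Origin at the centre of its underside. In the way its y must lie along the row (either way round).
- fuse_a: End fuse carrier already standing in the bank, same shape and size as the spare, loose; origin at the centre of its underside, y along the row. Leave it standing where it is.
- fuse_b: Inner fuse carrier already standing in the bank, same shape and size as the spare, loose; origin at the centre of its underside, y along the row. Leave it standing where it is.
- fuse_c: Inner fuse carrier already standing in the bank, same shape and size as the spare, loose; origin at the centre of its underside, y along the row. Leave it standing where it is.
- fuse_d: End fuse carrier already standing in the bank, same shape and size as the spare, loose; origin at the centre of its underside, y along the row. Leave it standing where it is.
- gel: Bystander: hand gel bottle, 48 mm diameter, 165 mm high, loose, standing between isolator and bank; origin at the centre of its underside.
- vial: Bystander: small glass vial, 28 mm diameter, 55 mm high, loose, close to the spare on the robot's side; origin at the centre of its underside.
- carton: Bystander: white carton of syringes, 100 x 160 mm, 85 mm high, at the far side; origin at the centre of its underside.
- sharps: Bystander: yellow sharps bin, 170 x 140 mm, 172 mm high, at the robot's right; origin at the centre of its underside.
Mind the look-alikes: they are no part of the job. Leave any pink or purple look-alike of the fuse_d alone.

How it is judged:
On the way, in this order (a step that is already met when the one before it is completed fails the run):
1. the lever is at off with its hole over the hasp hole (horizontal distance between handle_hole and hasp_hole below 0.004 m and velocity of joint handle between -0.02 and 0.02 rad/s), for 0.3 s.
2. the spare carrier is fully home in the empty way (horizontal distance between spare and way below 0.005 m and z of spare in the frame of way below 0.003 m and angle between spare's own z axis and vertical below 0.06 rad and angle between the y axis of spare and the y axis of way, either way round below 0.1 rad), for 0.2 s.
At the end, for the whole second after the job is handed in: Lever at rest, its hole within 4 mm of right over the hasp hole; spare at rest in the empty way: 5 mm of centre, under 3 mm off the floor, upright (0.06 rad), in line with the row (0.1 rad); neighbours moved under 6 mm, upright (0.06 rad); bystanders moved under 20 mm, upright (0.1 rad) (all of step 1 and all of step 2 and linear speed of spare below 0.01 m/s and angle between each of fuse_a, fuse_b, fuse_c, fuse_d's own z axis and vertical below 0.06 rad and distance of each of fuse_a, fuse_b, fuse_c, fuse_d from where it was at the start of the episode below 0.006 m and distance of each of gel, vial, carton, sharps from where it was at the start of the episode below 0.02 m and angle between each of gel, vial, carton, sharps's own z axis and vertical below 0.1 rad); the robot touches nothing.
It fails at once if the spare carrier is put down into the way while the lever's hole is more than 8 mm away from the hasp hole (horizontal distance between handle_hole and hasp_hole above 0.008 m and horizontal distance between spare and way below 0.02 m and z of spare in the frame of way below 0.045 m).
It fails at once if the spare carrier is dropped or rammed into the way (faster than 0.35 m/s inside the gap) (linear speed of spare above 0.35 m/s and horizontal distance between spare and way below 0.02 m and z of spare in the frame of way below 0.045 m).
It fails at once if a neighbouring carrier is shifted by more than 10 mm or tipped by more than 0.2 rad (distance of any of fuse_a, fuse_b, fuse_c, fuse_d from where it was at the start of the episode above 0.01 m or angle between any of fuse_a, fuse_b, fuse_c, fuse_d's own z axis and vertical above 0.2 rad).
It fails at once if a bystander is shifted by more than 30 mm or tipped by more than 0.5 rad (distance of any of gel, vial, carton, sharps from where it was at the start of the episode above 0.03 m or angle between any of gel, vial, carton, sharps's own z axis and vertical above 0.5 rad).
It also fails if it takes over 72 s, if anything falls off the work surface, if the arm or the gripper's body presses on something with over 40 N, if the wrist force passes 120 N, or if a joint passes its speed limit or range.

ROBOT

A 6-joint arm with a two-finger parallel gripper is mounted at the origin on the work surface. World frame = base frame: x ahead of the robot, y to its left, z up, the work surface at z = 0. Lengths are in m, angles in rad, forces in N, time in s.
With the tool pointing down it reaches from about 0.25 to 0.725 m from the base axis. Payload 4 kg.
Tool frame: the origin (TCP) lies at the very end of the fingers, on their centre line; the grasp point (between the pads) lies 19 mm behind it; z points along the fingers, y is the direction in which the jaws open and shut (so a half turn about z gives the same grasp; the last joint's range is limited). The gripper opens to 85 mm and grips with 20 to 120 N. Pads are 22 mm wide; open, the fingers measure 114 mm over their backs; the gripper's body (76 mm by 85 mm) begins 54 mm behind the grasp point. The pads swing forward as they close: fully open they stand 13 mm farther back than shut.
Start: joints at [0, 0.241, 0.005, 1.335, 0, 1.571], TCP at [0.5, -0, 0.231] pointing down, gripper open.
Joint ranges: [-2.72, 2.72], [-1.05, 1.87], [-1.09, 1.28], [-1.99, 2.15], [-1.42, 1.44], [-3.14, 3.14]. Speed limits (rad/s): [2.79, 2.79, 3.14, 3.14, 3.14, 3.14].

INTERFACE

Orientations are given as a unit quaternion [x, y, z, w].
In Python, from workcell import bot gives the robot as it stands.
- The arm moves only by the shell command python3 -m crank 'ROWS'. ROWS is JSON, a list that holds one entry, the list of rows, each a list of 5 numbers: the shift along the tool's x, y, z in mm, then the turn about the tool's z in degrees, then the closure in counts, from 0 (fully open) to 255 (shut). In form: [[[tx, ty, tz, turn, grip], ...]]. A call has 1 to 12 rows; each row shifts and turns the pose as measured when the row begins, along the tool's axes as they then stand; what a row does not reach is not made up. A row lasts 1/8 s, in which the tool goes at most 62.5 mm and 10.7 degrees, less where a joint would pass 70% of its speed; a pose out of reach is approached as far as the arm can. A call is refused whole if a number of a shift passes 62.5 or a number of a turn 10.7, either way. A call with a gripper value outside its range is refused whole. The fingers move at their own pace and stop on an object; the grip force is fixed at half the most. Time passes only in rows, so rows that do not move let the fingers close. It gives the time, the measured TCP pose, the force and the opening at its end, in the units of the state.
- bot.get_obs(): the state, without advancing time (a new reading comes with each control period).
- bot.camera(name): name is "scene" or "side" or "wrist"; returns a dict with "img" (420x560x3 uint8, blue, green, red), "depth" (420x560 float32, m along the optical axis (not along the pixel's ray), 0 where there is no reading), "fx", "fy", "cx", "cy" (pixels), "R" (3x3) and "t" (3): a world point X has camera coordinates R X + t; the wrist camera has in their place "T_tool_cam" (4x4, takes a point from camera to tool coordinates, whose origin is the TCP and whose axes are the flange's). Camera axes: x right, y down, z forward; pixel columns grow to the right and rows downward; lengths in m; the calibration is good to about 2 mm. A picture is of the moment at which its call begins: read the wrist's pose just before it.
- bot.job_done(): hands the job in, once; it reports no verdict.
The state is a dict: "clock": time; "joint_pos": joint angles; "joint_vel": joint speeds; "tau": joint torques, N m; "eef_pos": TCP position; "tool_rot": TCP orientation; "ft_force": force on the tool from outside, world axes, zero at the start; "ft_torque": the same for the moment, N m; "grip_width": finger opening in m.
Only numpy, scipy, OpenCV 4.12 (cv2) and the standard library are available. Lean on these libraries where they do the work, as an engineer would, in place of code of your own. Each camera call takes 0.05 s, during which the arm holds its last target.

## Working session

There is one attempt and no reset: what is moved stays moved. The work goes in short steps, Python scripts to look and compute and a shell command to move; the robot and the scene stay as the last step left them, time stands still between calls to the robot, and variables do not carry over. Pictures are saved under pics/ and viewed, and the job is handed in when it is done.

```bash
ls; mkdir -p pics; python3 - <<'E'
from workcell import bot
import cv2, numpy as np
o=bot.get_obs(); print({k:np.round(v,3).tolist() for k,v in o.items()})
for n in ["scene","side","wrist"]:
    c=bot.camera(n); cv2.imwrite(f"pics/a_{n}.png",c["img"]); np.savez(f"a_{n}.npz",**{k:v for k,v in c.items()})
    print(n,c["fx"],c["cx"],c["cy"],np.round(c.get("R",c.get("T_tool_cam")),3).tolist(),c.get("t"))
E
```

```text
pics
{'clock': 0.0, 'joint_pos': [-0.0, 0.241, 0.004, 1.335, -0.0, 1.571], 'joint_vel': [-0.0, 0.001, -0.001, -0.001, -0.0, -0.0], 'tau': [0.001, -37.232, 25.241, 0.017, 0.0, 0.0], 'eef_pos': [0.499, -0.0, 0.23], 'tool_rot': [0.707, 0.707, -0.001, -0.001], 'ft_force': [-0.23, 1.039, 0.135], 'ft_torque': [0.024, 0.02, 0.025], 'grip_width': 0.085}
scene 419.260723114925 283.42934088882936 206.18651519630973 [[0.237, 0.971, 0.014], [0.668, -0.153, -0.728], [-0.705, 0.182, -0.685]] [-0.03526962 -0.32327379  1.51071366]
side 390.5481300442822 280.46461555293973 213.2767674415056 [[0.979, -0.201, -0.018], [-0.141, -0.616, -0.775], [0.145, 0.762, -0.632]] [-0.58607096  0.10092419  0.95533911]
wrist 291.07902004407833 275.77755074741935 211.14568648361552 [[0.001, -0.963, -0.271, 0.069], [1.0, 0.001, 0.001, 0.001], [-0.001, -0.271, 0.963, -0.143], [0.0, 0.0, 0.0, 1.0]] None
```

View pics/a_scene.png

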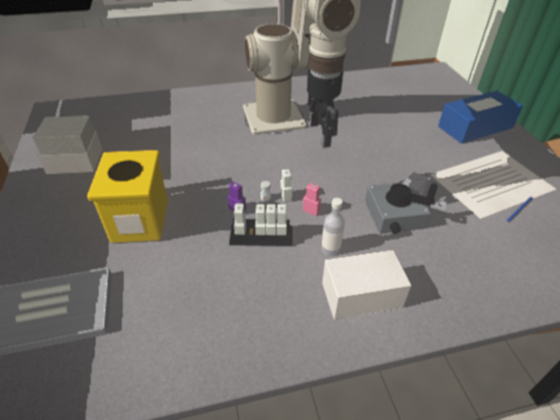

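View pics/a_side.png

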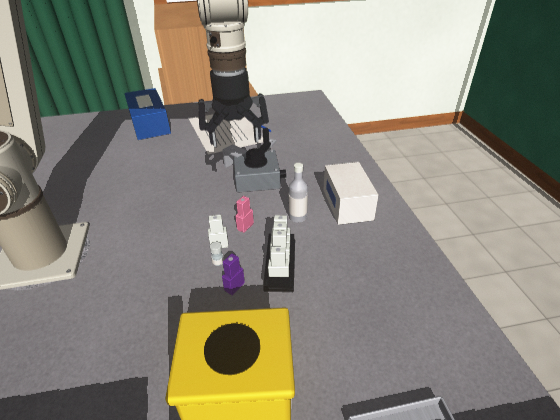

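View pics/a_wrist.png

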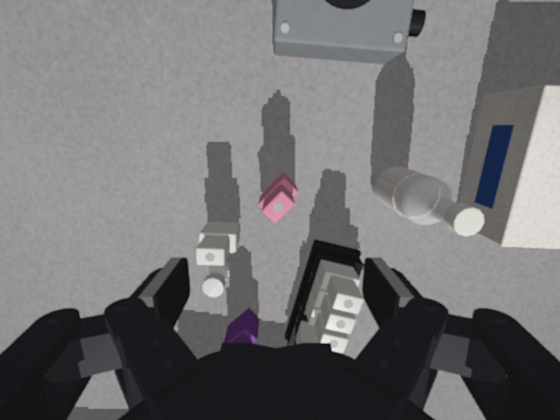

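The scene picture shows the white spare at (286,185), with the vial at (265,190) beside it. The pink look-alike is at (312,198), the purple one at (236,195), the bank at (262,222) and the isolator at (400,205). I'll set up helpers and get coarse positions.

```bash
cat > h.py <<'E'
import numpy as np, cv2
from scipy.spatial.transform import Rotation as Ro
def pose(o): 
    T=np.eye(4);T[:3,:3]=Ro.from_quat(o["tool_rot"]).as_matrix();T[:3,3]=o["eef_pos"];return T
def snap(name,fn=None):
    from workcell import bot
    o=bot.get_obs(); c=bot.camera(name); c=dict(c)
    if "T_tool_cam" in c: W=pose(o)@np.array(c["T_tool_cam"])
    else:
        W=np.eye(4);W[:3,:3]=np.array(c["R"]).T;W[:3,3]=-np.array(c["R"]).T@np.array(c["t"])
    c["W"]=W
    if fn:
        cv2.imwrite(f"pics/{fn}.png",c["img"]); np.savez(f"{fn}.npz",**c)
    return c,o
def load(fn): return dict(np.load(fn+".npz",allow_pickle=True))
def ray(c,uv):
    uv=np.atleast_2d(np.float64(uv)); d=np.c_[(uv[:,0]-c["cx"])/c["fx"],(uv[:,1]-c["cy"])/c["fy"],np.ones(len(uv))]
    return c["W"][:3,3],d@c["W"][:3,:3].T
def plane(c,uv,z):
    p,d=ray(c,uv); return p+d*((z-p[2])/d[:,2:3])
def dep(c,uv):
    p,d=ray(c,uv); uv=np.atleast_2d(uv); z=np.array([np.median(c["depth"][int(v)-1:int(v)+2,int(u)-1:int(u)+2]) for u,v in uv]); return p+d*z[:,None]
def tri(cs,uvs):
    A=np.zeros((3,3));b=np.zeros(3)
    for c,uv in zip(cs,uvs):
        p,d=ray(c,uv);d=d[0]/np.linalg.norm(d[0]);M=np.eye(3)-np.outer(d,d);A+=M;b+=M@p
    return np.linalg.solve(A,b)
def proj(c,X):
    X=np.atleast_2d(X);Q=(X-c["W"][:3,3])@c["W"][:3,:3];return np.c_[c["fx"]*Q[:,0]/Q[:,2]+c["cx"],c["fy"]*Q[:,1]/Q[:,2]+c["cy"]]
E
python3 - <<'E'
from h import *
np.set_printoptions(precision=3,suppress=True)
c,o=snap("wrist","b_wrist")
for n,uv in dict(spare=(209,257),vial=(213,287),pink=(279,207),gelcap=(468,220),iso_near=(285,28),iso_r=(398,37),f1=(349,303),f2=(341,324),f3=(334,344),carton=(520,170)).items(): print(n,dep(c,[uv])[0])
c,o=snap("scene","b_scene")
cv2.imwrite("pics/b_crop.png",cv2.resize(c["img"][150:260,220:460],None,fx=3.3,fy=3.3,interpolation=cv2.INTER_CUBIC))
for n,uv in dict(spare=(287,173),vial=(266,184),purple=(236,187),pink=(313,188),hub=(399,195),knob=(424,182),gel=(337,203),f1=(239,208),f2=(261,208),f3=(271,208),f4=(282,208)).items(): print(n,dep(c,[uv])[0])
E
```

```text
spare [ 0.43  -0.061  0.091]
vial [ 0.424 -0.117  0.056]
pink [ 0.504 -0.006  0.092]
gelcap [0.645 0.004 0.166]
iso_near [0.509 0.161 0.063]
iso_r [0.617 0.154 0.062]
f1 [ 0.579 -0.108  0.103]
f2 [ 0.572 -0.133  0.104]
f3 [ 0.566 -0.16   0.103]
carton [0.744 0.031 0.084]
spare [ 0.433 -0.061  0.09 ]
vial [ 0.424 -0.117  0.054]
purple [ 0.46  -0.204  0.089]
pink [ 0.508 -0.01   0.089]
hub [0.586 0.196 0.092]
knob [0.52  0.309 0.06 ]
gel [ 0.652 -0.002  0.164]
f1 [ 0.554 -0.211  0.103]
f2 [ 0.565 -0.159  0.102]
f3 [ 0.57  -0.135  0.102]
f4 [ 0.576 -0.109  0.101]
```

View pics/b_crop.png

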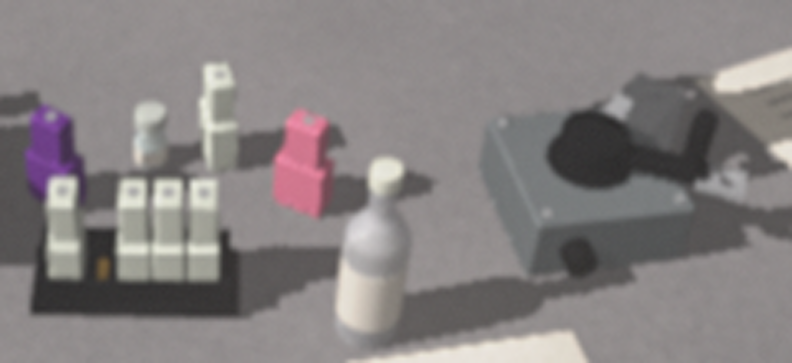

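Crop confirmed: the spare is the white carrier standing alone at (0.43,-0.06), top at 0.090. Pink (0.505,-0.01) and purple (0.46,-0.20) are the decoys. The empty way is between the first and second carriers from the right end, where the brass shows. Next I'll look at the isolator from above.

```bash
python3 -m crank '[[[40,20,-15,0,0],[40,20,-15,0,0],[40,20,-10,0,0],[30,10,0,0,0],[0,0,0,0,0]]]'; python3 - <<'E'
from h import *
c,o=snap("wrist","c_wrist"); print(o["eef_pos"])
c,o=snap("scene","c_scene")
cv2.imwrite("pics/c_crop.png",cv2.resize(c["img"][160:250,350:470],None,fx=6,fy=6,interpolation=cv2.INTER_CUBIC))
E
```

```text
clock: 0.88
eef_pos: [0.5713, 0.1533, 0.2701]
tool_rot: [0.708, 0.706, -0.002, -0.001]
ft_force: [-0.4, 0.3, -0.2]
grip_width: 0.0853
[0.57129792 0.15334195 0.27014088]
```

View pics/c_wrist.png

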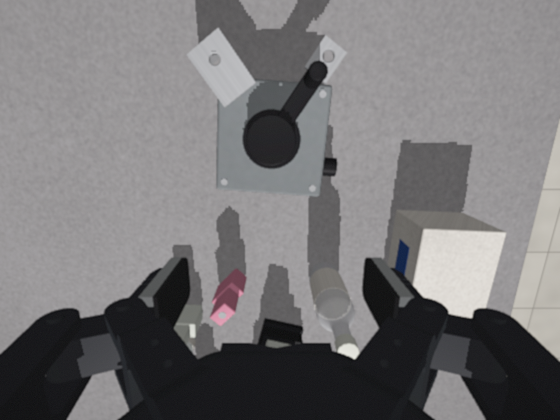

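View pics/c_crop.png

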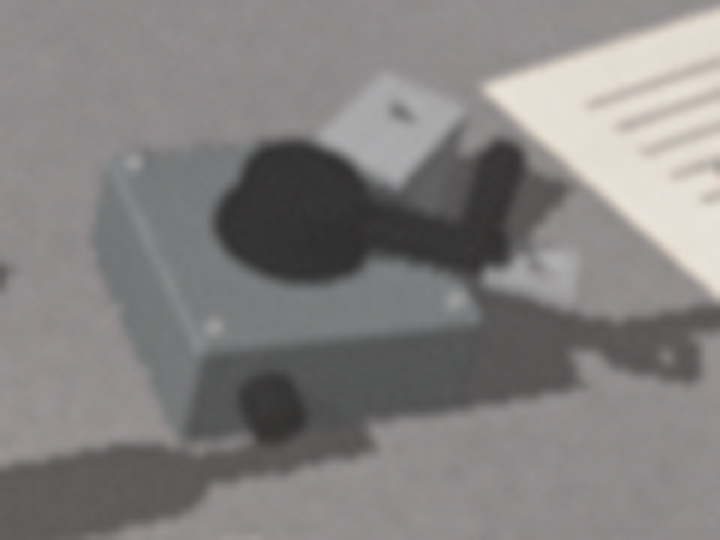

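Wrist picture: hub about (271,138), grip top (317,71), tab hole (329,56), hasp plate with its hole (214,59). I'll refine these.

```bash
python3 - <<'E'
from h import *
np.set_printoptions(precision=4,suppress=True)
c=load("c_wrist"); g=cv2.cvtColor(c["img"],cv2.COLOR_BGR2GRAY)
cv2.imwrite("pics/c_crop2.png",cv2.resize(c["img"][15:180,180:360],None,fx=3.6,fy=3.6,interpolation=cv2.INTER_CUBIC))
def hole(u,v,r=7):
    p=g[v-r:v+r+1,u-r:u+r+1].astype(float); th=(np.percentile(p,90)+p.min())/2; m=(p<th).astype(np.uint8)
    n,l,s,ce=cv2.connectedComponentsWithStats(m); k=l[r,r] or 1
    w=np.clip(np.percentile(p,90)-p,0,None)*cv2.dilate((l==k).astype(np.uint8),np.ones((3,3))); yy,xx=np.mgrid[-r:r+1,-r:r+1]
    return np.array([u+(w*xx).sum()/w.sum(),v+(w*yy).sum()/w.sum()]),s[k,4]
hh,a1=hole(329,56,5); hs,a2=hole(214,59,6); print(hh,a1,hs,a2)
th=g<45; m=(th.astype(np.uint8))[100:175,235:310]
m=cv2.morphologyEx(m,cv2.MORPH_OPEN,cv2.getStructuringElement(cv2.MORPH_ELLIPSE,(31,31)))
cn=max(cv2.findContours(m,0,2)[0],key=cv2.contourArea)+[235,100]
e=cv2.fitEllipse(cn);print("hub",e)
H=plane(c,hh,.076)[0];S=plane(c,hs,.0645)[0];P=plane(c,e[0],.092)[0];G=plane(c,(317,71),.132)[0]
print("hole",H,"hasp",S,"piv",P,"grip",G, "depths",dep(c,[(213,52)]),dep(c,[(317,71)]),dep(c,[(271,138)]))
for n,q in(("hole",H),("hasp",S),("grip",G)): d=q-P;print(n,np.hypot(*d[:2]),np.arctan2(d[1],d[0]))
E
```

```text
[324.2368  55.4737] 4 [213.8445  59.1069] 103
hub ((271.2406311035156, 137.2415008544922), (54.99250030517578, 56.09271240234375), 52.70153045654297)
hole [0.6233 0.2967 0.076 ] hasp [0.5053 0.296  0.0645] piv [0.5676 0.2143 0.092 ] grip [0.6091 0.2721 0.132 ] depths [[0.5048 0.3029 0.0648]] [[0.609  0.2719 0.133 ]] [[0.5674 0.2135 0.0931]]
hole 0.09947278856383741 0.976825488463107
hasp 0.10275044813397965 2.2227549619593914
grip 0.07115483324376748 0.947717634418735
```

View pics/c_crop2.png

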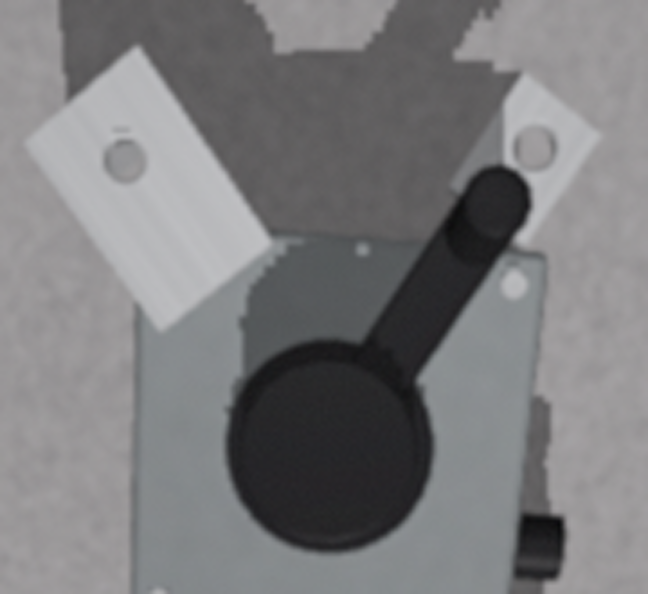

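```bash
python3 - <<'E'
from h import *
from scipy.optimize import least_squares
np.set_printoptions(precision=4,suppress=True)
c=load("c_wrist")
H=plane(c,(328.6,55.8),.076)[0];S=plane(c,(214.5,59.3),.0645)[0];P0=plane(c,(271.4,138),.092)[0];G=plane(c,(318.2,71.1),.132)[0]
print(H,S,P0,G)
def f(x):
    p=x[:2];u=np.array([np.cos(x[2]),np.sin(x[2])]);v=np.array([np.cos(x[3]),np.sin(x[3])])
    return np.r_[p-P0[:2],p+.075*u-G[:2],p+.105*u-H[:2],p+.105*v-S[:2]]
r=least_squares(f,[.567,.214,.95,2.22]);print(r.x,r.fun*1e3,"to turn",r.x[3]-r.x[2])
E
```

```text
[0.6279 0.2964 0.076 ] [0.506  0.2958 0.0645] [0.5678 0.2135 0.092 ] [0.6102 0.272  0.132 ]
[0.5673 0.2116 0.9518 2.2001] [-0.4878 -1.9547  0.6116  0.6392  0.356   0.6564 -0.4799  0.6591] to turn 1.2483298912878436
```

Lever at about 0.32, about 1.248 rad left to turn. Grip at (0.611,0.273). I'll move above the grip and turn the jaws to the tangent direction.

```bash
python3 -m crank '[[[40,13,-0,0,0],[40,13,-10,0,0],[38,13,-10,0,0],[0,0,0,9,0],[0,0,0,9,0],[0,0,0,9,0],[0,0,0,8.5,0],[0,0,0,0,0]]]'; python3 - <<'E'
from h import *
np.set_printoptions(precision=4,suppress=True)
c,o=snap("wrist","d_wrist"); T=pose(o); print(T, o["joint_pos"])
P=np.array([.6108,.2727,.092]); print("tool delta",(T[:3,:3].T@(P-T[:3,3]))*1e3, "ang", np.degrees(np.arctan2(T[1,1],T[0,1])))
E
```

```text
clock: 1.98
eef_pos: [0.6111, 0.2591, 0.2906]
tool_rot: [0.898, 0.44, -0.005, 0.001]
ft_force: [0.1, 0.1, -0.1]
grip_width: 0.0852
[[ 0.6122  0.7907 -0.0081  0.6111]
 [ 0.7907 -0.6122 -0.0065  0.2591]
 [-0.0101 -0.0024 -0.9999  0.2906]
 [ 0.      0.      0.      1.    ]] [ 0.4023  0.6019  0.7047  1.6836 -0.0028  2.632 ]
tool delta [ 12.5726  -8.1117 198.4629] ang -37.75054128301748
```

View pics/d_wrist.png

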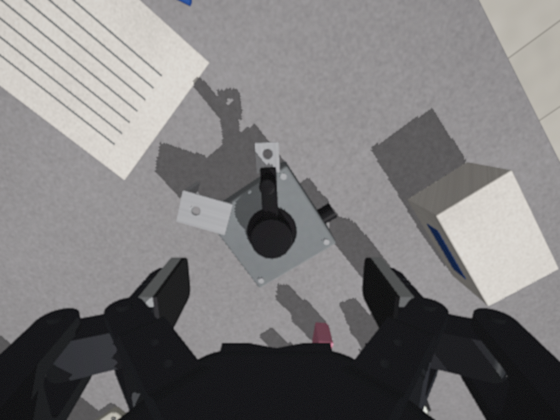

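The second view shows the hole at (267,154), the grip top at (267,174), the hub at (271,232) and the hasp hole at (196,211). I'll triangulate with the first view as a check.

```bash
python3 - <<'E'
from h import *
np.set_printoptions(precision=4,suppress=True)
c=load("c_wrist");d=load("d_wrist")
cv2.imwrite("pics/d_crop.png",cv2.resize(d["img"][130:260,170:300],None,fx=4.6,fy=4.6,interpolation=cv2.INTER_CUBIC))
for n,a,b,z in (("hole",(328.6,55.8),(267,154),.076),("grip",(318.2,71.1),(267,174),.132),("hasp",(214.5,59.3),(196,211),.0645),("hub",(271.4,138),(271,233),.092)):
    print(n,tri([c,d],[a,b]),plane(d,b,z)[0])
E
```

```text
hole [0.6274 0.2962 0.0777] [0.627  0.2963 0.076 ]
grip [0.6147 0.2789 0.0947] [0.6189 0.2831 0.132 ]
hasp [0.5067 0.2951 0.0668] [0.5061 0.2947 0.0645]
hub [0.5677 0.2128 0.0743] [0.5722 0.2177 0.092 ]
```

View pics/d_crop.png

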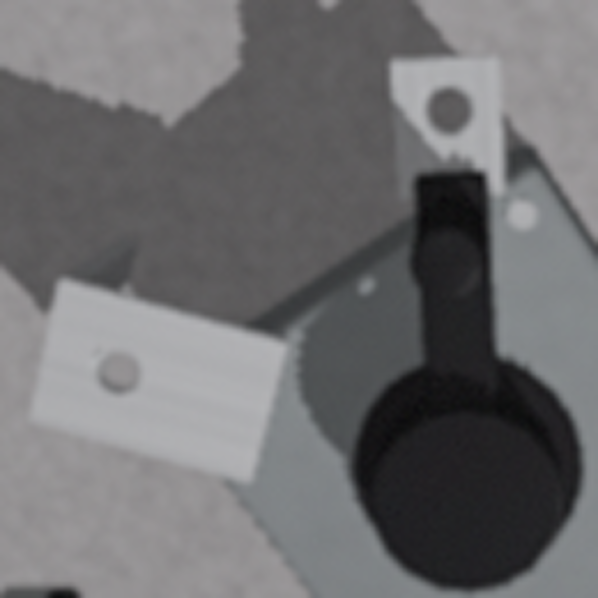

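```bash
python3 - <<'E'
from h import *
from scipy.optimize import least_squares
np.set_printoptions(precision=4,suppress=True)
c=load("c_wrist");d=load("d_wrist")
L=(("hole",(328.6,55.8),(267.6,153.7),.076),("grip",(318.2,71.1),(267.8,187),.132),("hasp",(214.5,59.3),(195.7,210.9),.0645),("hub",(271.4,138),(271.5,238.3),.092))
Q={}
for n,a,b,z in L:
    Q[n]=(plane(c,a,z)[0]+plane(d,b,z)[0])/2
    print(n,tri([c,d],[a,b]),plane(d,b,z)[0])
def f(x):
    p=x[:2];u=np.array([np.cos(x[2]),np.sin(x[2])]);v=np.array([np.cos(x[3]),np.sin(x[3])])
    return np.r_[p-Q["hub"][:2],p+.075*u-Q["grip"][:2],p+.105*u-Q["hole"][:2],p+.105*v-Q["hasp"][:2]]
x=least_squares(f,[.567,.214,.95,2.22]).x;print(x,f(x)*1e3,x[3]-x[2],"grip",x[:2]+.075*np.array([np.cos(x[2]),np.sin(x[2])]))
G=np.r_[x[:2]+.075*np.array([np.cos(x[2]),np.sin(x[2])]),.092]
T=d["W"]@np.linalg.inv(d["T_tool_cam"]);print((T[:3,:3].T@(G-T[:3,3]))*1e3)
E
```

```text
hole [0.6278 0.2962 0.0766] [0.6278 0.2962 0.076 ]
grip [0.6106 0.2719 0.131 ] [0.611  0.2718 0.132 ]
hasp [0.5065 0.2953 0.0663] [0.5059 0.295  0.0645]
hub [0.5684 0.2131 0.0947] [0.5684 0.2117 0.092 ]
[0.5676 0.2111 0.9554 2.2028] [-0.4213 -1.4809  0.3286  0.4621  0.4113  0.5838 -0.3186  0.4351] 1.2473470651049252 grip [0.6109 0.2724]
[ 12.3967  -7.7998 198.464 ]
```

Triangulated heights (0.131, 0.077, 0.066, 0.095) match the text. Descending over the grip.

```bash
python3 -m crank '[[[12.5,-8,20,0,0],[0,0,45,0,0],[0,0,45,0,0],[0,0,0,0,0]]]'; python3 - <<'E'
from h import *
from workcell import bot
np.set_printoptions(precision=4,suppress=True)
T=pose(bot.get_obs()); print((T[:3,:3].T@(np.array([.6109,.2720,.092])-T[:3,3]))*1e3,np.degrees(np.arctan2(T[1,1],T[0,1])))
E
```

```text
clock: 2.52
eef_pos: [0.6123, 0.2704, 0.1797]
tool_rot: [0.897, 0.443, -0.004, 0.001]
ft_force: [0.2, -0.4, 1.0]
grip_width: 0.0855
[ 1.103  -1.9976 87.6594] -37.41020889907935
```

```bash
python3 -m crank '[[[1,-2,40,0,0],[0,0,30,0,0],[0,0,18,0,0],[0,0,0,0,0],[0,0,0,0,0]]]'; python3 - <<'E'
from h import *
np.set_printoptions(precision=4,suppress=True)
c,o=snap("wrist","e_wrist")
T=pose(o); print((T[:3,:3].T@(np.array([.6109,.2720,.092])-T[:3,3]))*1e3,np.degrees(np.arctan2(T[1,1],T[0,1])))
E
```

```text
clock: 3.15
eef_pos: [0.6187, 0.2733, 0.1033]
tool_rot: [0.896, 0.444, 0.006, 0.002]
ft_force: [1.1, 0.4, 0.4]
grip_width: 0.0854
[-5.7964 -5.5391 11.1879] -37.21850643764271
```

View pics/e_wrist.png

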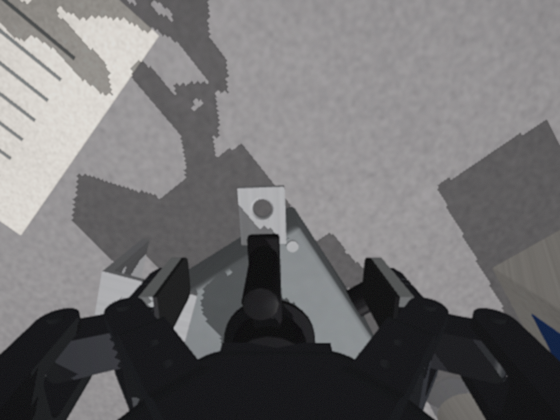

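The wrist picture shows the grip between the open jaws at (264,303), with nothing else between them. I'll correct the offset and close.

```bash
python3 -m crank '[[[-5,-5,8,0,0],[0,0,0,0,0],[-1,-1,3,0,0],[0,0,0,0,0]]]'; python3 - <<'E'
from h import *
from workcell import bot
np.set_printoptions(precision=4,suppress=True)
o=bot.get_obs();T=pose(o); print((T[:3,:3].T@(np.array([.6109,.2720,.092])-T[:3,3]))*1e3,np.degrees(np.arctan2(T[1,1],T[0,1])),T[:3,2])
E
```

```text
clock: 3.7
eef_pos: [0.6109, 0.2726, 0.0944]
tool_rot: [0.896, 0.445, 0.008, 0.002]
ft_force: [0.1, -0.0, -0.9]
grip_width: 0.0855
[-0.5346  0.305   2.4031] -37.19377688719986 [ 0.0158  0.0031 -0.9999]
```

```bash
python3 -m crank '[[[0,0,1.5,0,120],[0,0,0,0,200],[0,0,0,0,255],[0,0,0,0,255],[0,0,0,0,255],[0,0,0,0,255]]]'; python3 - <<'E'
from h import *
from workcell import bot
np.set_printoptions(precision=4,suppress=True)
o=bot.get_obs();T=pose(o); print((T[:3,:3].T@(np.array([.6109,.2720,.092])-T[:3,3]))*1e3,np.degrees(np.arctan2(T[1,1],T[0,1])),o["ft_torque"])
E
```

```text
clock: 4.45
eef_pos: [0.6109, 0.2729, 0.0929]
tool_rot: [0.896, 0.445, 0.008, 0.001]
ft_force: [0.0, -0.2, -0.1]
grip_width: 0.0165
[-0.7442  0.5397  0.8774] -37.211370693035015 [ 0.1924  0.3101 -0.0266]
```

Gripped (16.5 mm on the 18 mm post). Turning the lever along its arc.

```bash
python3 -m crank '[[[-0.6,-7.8,0,-6,255],[-0.6,-7.8,0,-6,255],[-0.6,-7.8,0,-6,255],[-0.6,-7.8,0,-6,255],[0,0,0,0,255]]]'; cat > lev.py <<'E'
from h import *
from workcell import bot
np.set_printoptions(precision=4,suppress=True)
o=bot.get_obs();T=pose(o); P=np.array([.5676,.2111]);v=T[:2,3]-P
a=np.arctan2(v[1],v[0]);ta=np.arctan2(T[1,0],T[0,0])
print("r",np.hypot(*v),"ang",a,"left deg",np.degrees(2.2028-a),"tool x ang",ta,"z",T[2,3],o["ft_force"],o["ft_torque"],o["grip_width"])
G=P+.075*np.array([np.cos(2.2028),np.sin(2.2028)]);print("to final in tool",(T[:3,:3].T@(np.r_[G,T[2,3]]-T[:3,3]))*1e3)
E
python3 lev.py
```

```text
clock: 5.08
eef_pos: [0.5809, 0.2861, 0.0929]
tool_rot: [0.781, 0.625, 0.007, 0.001]
ft_force: [-2.3, 0.2, 0.9]
grip_width: 0.0166
r 0.07621575668716189 ang 1.3955185265303078 left deg 46.25382130891569 tool x ang 1.3492585298050053 z 0.09286391473796357 [-2.3214  0.2496  0.8708] [ 0.1961  0.8494 -0.0326] 0.01656923120347388
to final in tool [-26.834  -52.9909  -0.816 ]
```

```bash
python3 -m crank '[[[-0.8,-7.8,0,-6,255],[-0.8,-7.8,0,-6,255],[-0.8,-7.8,0,-6,255],[-0.8,-7.8,0,-6,255],[-0.8,-7.8,0,-6,255],[-0.8,-7.8,0,-6,255],[0,0,0,0,255]]]'; python3 lev.py
```

```text
clock: 5.95
eef_pos: [0.5333, 0.2807, 0.0928]
tool_rot: [0.549, 0.836, 0.007, 0.0]
ft_force: [-2.8, -0.5, 2.6]
grip_width: 0.0168
r 0.07760511437955682 ang 2.028254228317155 left deg 10.00073604928109 tool x ang 1.9803440152229737 z 0.09281685461569077 [-2.8139 -0.5289  2.5557] [-0.2764  1.149  -0.0059] 0.016832535019890557
to final in tool [ -4.364  -12.829   -0.1872]
```

```bash
python3 -m crank '[[[-1,-6.5,0,-5,255],[-0.6,-4.5,0,-3.5,255],[0,0,0,0,255]]]'; python3 lev.py; python3 - <<'E'
from h import *
c,o=snap("wrist","f_wrist")
cv2.imwrite("pics/f_crop.png",cv2.resize(c["img"][100:300,200:340],None,fx=3,fy=3,interpolation=cv2.INTER_CUBIC))
E
```

```text
clock: 6.32
eef_pos: [0.5239, 0.2756, 0.0928]
tool_rot: [0.487, 0.873, 0.007, -0.001]
ft_force: [-2.9, -0.4, 2.6]
grip_width: 0.0161
r 0.07792576047696351 ang 2.1660143024452765 left deg 2.1076652163303624 tool x ang 2.124214177575059 z 0.0927763688811359 [-2.8792 -0.4148  2.5807] [-0.3071  1.154  -0.0602] 0.016141341294919422
to final in tool [-3.0891 -2.631  -0.0589]
```

View pics/f_crop.png

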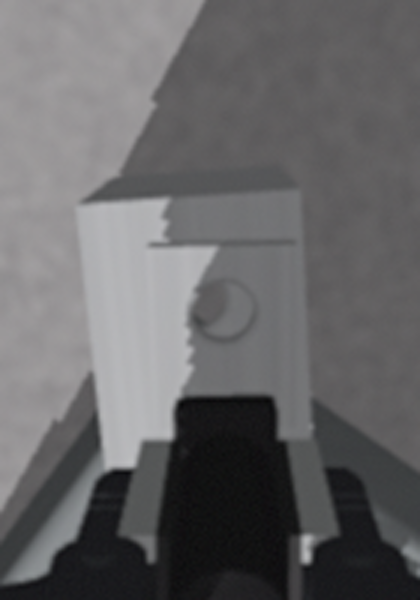

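```bash
python3 - <<'E'
from h import *
np.set_printoptions(precision=4,suppress=True)
f=load("f_wrist"); cr=lambda u,v:(200+(u+.5)/3-.5,100+(v+.5)/3-.5)
T=f["W"]@np.linalg.inv(f["T_tool_cam"])
t=lambda X:((X-T[:3,3])@T[:3,:3])*1e3
H=plane(f,cr(224,309),.076)[0]
print("hole",H,t(H),"hasp known",t(np.array([.506,.2951,.0645])))
for v in (280,309,340,400):
    ul=80+ (v-205)*(105-80)/(465-205); ur=299+(v-190)*(311-299)/(430-190)
    A=plane(f,cr(ul,v),.0645)[0];B=plane(f,cr(ur,v),.0645)[0];print(t(A),t(B),t((A+B)/2),np.linalg.norm(A-B))
P=np.array([.5676,.2111]);print(np.degrees(np.arctan2(*(H[:2]-P)[::-1])),np.linalg.norm(H[:2]-P),np.degrees(2.2028))
# visible dark crescent = bench seen through; hasp hole rim
E
```

```text
hole [0.5099 0.3004 0.076 ] [28.3282  0.8612 17.0286] hasp known [25.7406 -5.353  28.4306]
[ 31.4889 -26.6268  28.2143] [31.421  16.8152 28.7548] [31.455  -4.9058 28.4846] 0.04344550159843888
[ 25.5055 -26.31    28.1677] [25.4175 17.2538 28.7095] [25.4615 -4.5281 28.4386] 0.04356728071071235
[ 18.9889 -25.965   28.1168] [18.8789 17.7314 28.6601] [18.9339 -4.1168 28.3885] 0.04369992921239322
[  6.0092 -25.2777  28.0156] [ 5.855  18.6828 28.5618] [ 5.9321 -3.2974 28.2887] 0.043964202347797826
122.88475003466621 0.1063512283395639 126.21114311141773
```

The close view shows the tab hole at crop (224,309), with the hasp plate centred further left. The camera gives about 3° to go. Nudging.

```bash
python3 -m crank '[[[-0.3,-3.9,0,-3,255],[0,0,0,0,255],[0,0,0,0,255]]]'; python3 lev.py; python3 - <<'E'
from h import *
c,o=snap("wrist","g_wrist")
cv2.imwrite("pics/g_crop.png",cv2.resize(c["img"][100:300,200:340],None,fx=4,fy=4,interpolation=cv2.INTER_CUBIC)[:600])
E
```

```text
clock: 6.75
eef_pos: [0.5208, 0.2736, 0.0928]
tool_rot: [0.466, 0.885, 0.007, -0.001]
ft_force: [-2.5, 1.1, 2.6]
grip_width: 0.0166
r 0.07804302688655539 ang 2.2137937522425077 left deg -0.6298956045081853 tool x ang 2.1718983025413814 z 0.09281489535249826 [-2.4541  1.0652  2.5523] [-0.1263  1.098  -0.036 ] 0.01662188802256527
to final in tool [-3.0102  0.9517 -0.014 ]
```

View pics/g_crop.png

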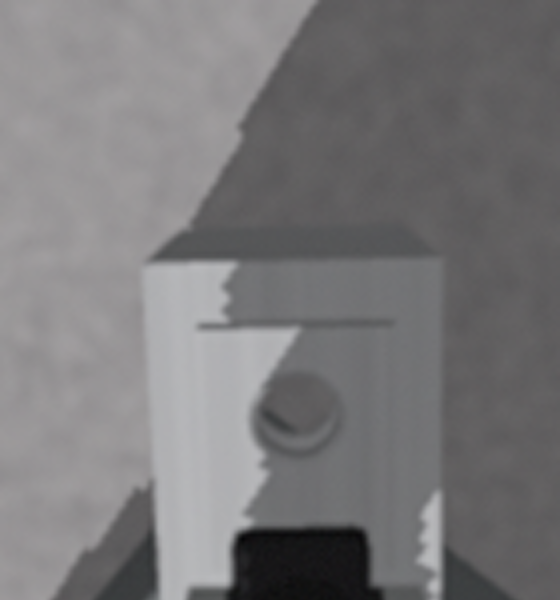

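The tab is now centred on the hasp (tab line 197–395, plate 146–443), and the bench shows through both holes. Releasing.

```bash
python3 -m crank '[[[0,0,0,0,120],[0,0,0,0,0],[0,0,0,0,0],[0,0,0,0,0],[0,0,0,0,0]]]'; python3 lev.py; python3 - <<'E'
from h import *
np.set_printoptions(precision=4,suppress=True)
c,o=snap("wrist","i_wrist")
cv2.imwrite("pics/i_crop.png",cv2.resize(c["img"][100:300,200:340],None,fx=4,fy=4,interpolation=cv2.INTER_CUBIC)[:600])
E
```

```text
clock: 7.42
eef_pos: [0.5244, 0.2737, 0.093]
tool_rot: [0.467, 0.884, 0.009, 0.002]
ft_force: [-0.9, -0.5, -0.0]
grip_width: 0.0857
r 0.076117504489043 ang 2.1749486033058156 left deg 1.59576748412137 tool x ang 2.170357688460344 z 0.09296344844717835 [-0.9166 -0.5287 -0.0437] [-0.0229 -0.0051 -0.0178] 0.08567332314505202
to final in tool [-1.1562 -2.0829 -0.0419]
```

View pics/i_crop.png

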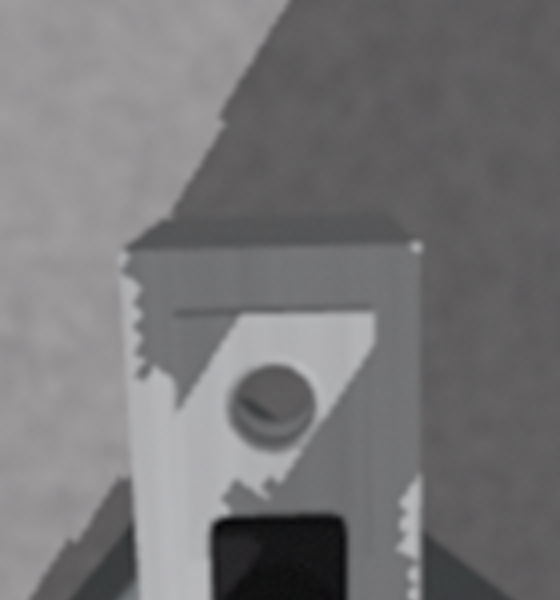

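Still aligned after release. Rising and measuring from above.

```bash
python3 -m crank '[[[0,0,-30,0,0],[0,0,-50,0,0],[0,0,-50,0,0],[-20,0,-40,0,0],[0,0,0,0,0]]]'; python3 - <<'E'
from h import *
np.set_printoptions(precision=4,suppress=True)
c,o=snap("wrist","j_wrist"); print(o["eef_pos"])
uv=proj(c,[.5060,.2951,.07])[0]; print(uv); u,v=uv.astype(int)
cv2.imwrite("pics/j_crop.png",cv2.resize(c["img"][v-40:v+60,u-50:u+50],None,fx=6,fy=6,interpolation=cv2.INTER_CUBIC)); print(u-50,v-40)
E
```

```text
clock: 8.1
eef_pos: [0.5332, 0.2544, 0.2668]
tool_rot: [0.466, 0.885, 0.008, 0.002]
ft_force: [-0.1, 0.4, -0.1]
grip_width: 0.0853
[0.5332 0.2544 0.2668]
[272.0984 147.5522]
222 107
```

View pics/j_crop.png

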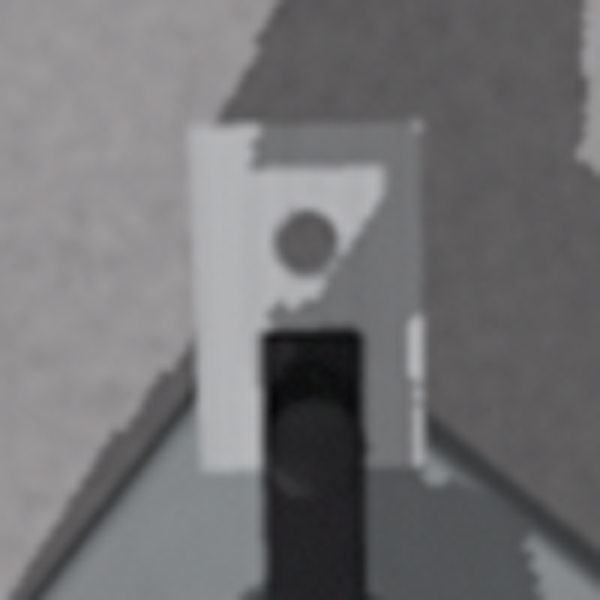

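```bash
python3 - <<'E'
from h import *
np.set_printoptions(precision=4,suppress=True)
c=load("j_wrist"); cr=lambda u,v:(222+(u+.5)/6-.5,107+(v+.5)/6-.5)
H=plane(c,cr(305,243),.076)[0];A=plane(c,cr(194.5,243),.0645)[0];B=plane(c,cr(422,243),.0645)[0]
print(H,"hasp meas",.506,.2951,A,B,(A+B)/2,np.linalg.norm(A-B))
T=pose(__import__("workcell").bot.get_obs());print(((A+B)/2-H)@T[:3,:3]*1e3,(np.array([.506,.2951,.0645])-H)@T[:3,:3]*1e3)
E
```

```text
[0.5058 0.296  0.076 ] hasp meas 0.506 0.2951 [0.4885 0.2834 0.0645] [0.5249 0.3083 0.0645] [0.5067 0.2959 0.0645] 0.044081411042770795
[-0.6829  0.5719 11.5038] [-0.9115 -0.4711 11.4904]
```

Tab hole is within about 0.8 mm of the hasp hole, so the lever is done. Now over to the bank and spare, turning the tool to the row direction (about 78°).

```bash
python3 -m crank '[[[0,0,-10,9.3,0],[0,0,-10,9.3,0],[0,0,0,9.3,0],[0,0,0,9.3,0],[0,0,0,9.3,0],[-40,5,0,0,0],[-50,6,0,0,0],[-50,6,0,0,0],[-50,6,0,0,0],[-50,6,0,0,0],[-50,6,0,0,0],[0,0,0,0,0]]]'; python3 - <<'E'
from h import *
from workcell import bot
np.set_printoptions(precision=4,suppress=True)
T=pose(bot.get_obs());print(T,np.degrees(np.arctan2(T[1,0],T[0,0])),(np.array([.49,-.2,.3])-T[:3,3])@T[:3,:3]*1e3)
E
```

```text
clock: 9.65
eef_pos: [0.4857, -0.041, 0.2591]
tool_rot: [0.783, 0.621, -0.013, -0.012]
ft_force: [-0.0, 0.4, -0.3]
grip_width: 0.0854
[[ 0.2276  0.9731 -0.0351  0.4857]
 [ 0.9737 -0.2277  0.0018 -0.041 ]
 [-0.0063 -0.0346 -0.9994  0.2591]
 [ 0.      0.      0.      1.    ]] 76.84132677905228 [-154.1122   39.0066  -41.3043]
```

```bash
python3 -m crank '[[[-45,8,-15,0,0],[-45,8,-15,0,0],[-45,8,-10,0,0],[-15,8,0,0,0],[0,0,0,0,0],[0,0,0,0,0]]]'; python3 - <<'E'
from h import *
c,o=snap("wrist","k_wrist"); print(o["eef_pos"])
E
```

```text
clock: 10.4
eef_pos: [0.4836, -0.1901, 0.2909]
tool_rot: [0.78, 0.625, -0.016, -0.019]
ft_force: [0.1, 0.2, 0.3]
grip_width: 0.0852
[ 0.48360278 -0.19010185  0.29089196]
```

View pics/k_wrist.png

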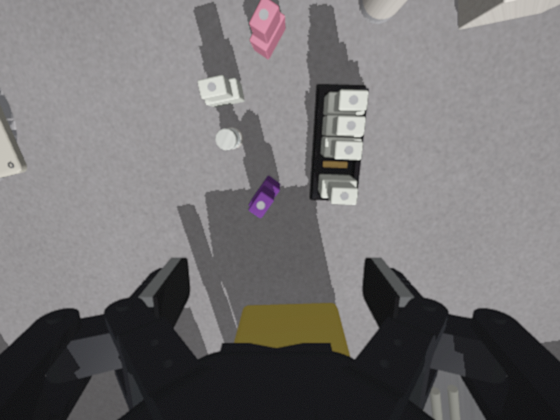

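The overview shows the spare at (214,87), vial (228,139), purple decoy (263,198), pink decoy (265,17), carrier tops at (353,100), (351,125), (348,150), (345,196), and the brass strip at (335,164). Zooming.

```bash
python3 - <<'E'
from h import *
c=load("k_wrist")
a=cv2.resize(c["img"][65:155,185:255],None,fx=5.5,fy=5.5,interpolation=cv2.INTER_CUBIC)
b=cv2.resize(c["img"][75:215,300:380],None,fx=4,fy=4,interpolation=cv2.INTER_CUBIC)
W=np.zeros((560,720,3),np.uint8);W[:a.shape[0],:a.shape[1]]=a;W[:b.shape[0],395:395+b.shape[1]]=b
cv2.imwrite("pics/k_crop.png",W)
E
```

```text
(no output)
```

View pics/k_crop.png

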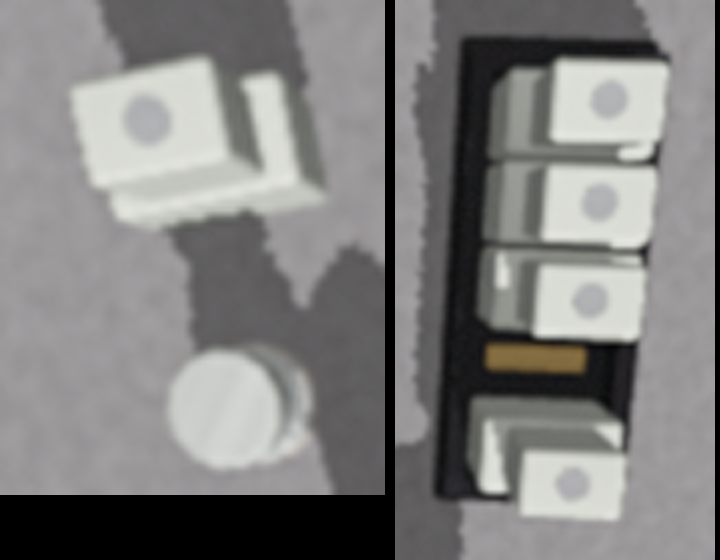

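```bash
python3 - <<'E'
from h import *
np.set_printoptions(precision=4,suppress=True)
c=load("k_wrist")
A=lambda p:np.array([[185+(u+.5)/5.5-.5,65+(v+.5)/5.5-.5] for u,v in p])
B=lambda p:np.array([[300+(u-395+.5)/4-.5,75+(v+.5)/4-.5] for u,v in p])
sc=plane(c,A([(72,90),(210,57),(235,158),(98,190)]),.09);d=plane(c,A([(148,119)]),.09)[0]
print("spare corners mean",sc.mean(0),"dot",d,"sides",np.linalg.norm(np.roll(sc,-1,0)-sc,axis=1))
for i,j in((0,1),(3,2),(1,2),(0,3)): v=sc[j]-sc[i];print(np.degrees(np.arctan2(v[1],v[0])))
F=plane(c,B([(609,100),(600,203),(590,300),(573,484)]),.102);print(F,np.linalg.norm(np.diff(F,axis=0),axis=1))
v=F[0]-F[3];print("row",np.degrees(np.arctan2(v[1],v[0])),"way from tops",F[3]+(F[2]-F[3])/2, F[0]-3*.026*v/np.linalg.norm(v), F[3]+.026*v/np.linalg.norm(v))
w=plane(c,B([(536,358)]),.014)[0];print("brass",w)
wc=plane(c,B([(486,345),(586,349),(584,374),(485,370)]),.014);print(wc,wc.mean(0),np.linalg.norm(np.roll(wc,-1,0)-wc,axis=1),[np.degrees(np.arctan2(*(wc[j]-wc[i])[1::-1])) for i,j in((0,1),(3,2))])
print("vial",plane(c,A([(227,408)]),.055))
# bank outline corners at wall top z=.034
bc=plane(c,B([(462,38),(664,45),(435,496)]),.034);print(bc,np.linalg.norm(bc[0]-bc[2]),[np.degrees(np.arctan2(*(bc[0]-bc[2])[1::-1]))])
# other view (b_wrist) dots
E
```

```text
spare corners mean [ 0.4316 -0.0613  0.09  ] dot [ 0.4308 -0.0601  0.09  ] sides [0.0289 0.0192 0.0291 0.0193]
-0.8481064632589537
-0.7749259342490868
-90.03558478702722
-90.6074513989192
[[ 0.5775 -0.1089  0.102 ]
 [ 0.5713 -0.1343  0.102 ]
 [ 0.5648 -0.1592  0.102 ]
 [ 0.5521 -0.2098  0.102 ]] [0.0261 0.0258 0.0521]
row 75.87264956931564 way from tops [ 0.5584 -0.1845  0.102 ] [ 0.5585 -0.1845  0.102 ] [ 0.5584 -0.1846  0.102 ]
brass [ 0.5585 -0.1845  0.014 ]
[[ 0.542  -0.1763  0.014 ]
 [ 0.5762 -0.1851  0.014 ]
 [ 0.5741 -0.1937  0.014 ]
 [ 0.5401 -0.1849  0.014 ]] [ 0.5581 -0.185   0.014 ] [0.0353 0.0088 0.0351 0.0088] [np.float64(-14.537792652404914), np.float64(-14.51493453586456)]
vial [[ 0.4239 -0.1176  0.055 ]]
[[ 0.5498 -0.0774  0.034 ]
 [ 0.611  -0.0935  0.034 ]
 [ 0.5138 -0.2217  0.034 ]] 0.1487929289259618 [np.float64(75.97698163897451)]
```

Way (0.5584,-0.1845) from both the tops and the brass strip; row direction 75.8°. Spare at (0.431,-0.061), with its long side along world x (-0.8°). I'll triangulate the heights, and let the depth sensor check the orientation.

```bash
python3 - <<'E'
from h import *
np.set_printoptions(precision=4,suppress=True)
c=load("k_wrist");b=load("b_wrist")
A=lambda u,v:(185+(u+.5)/5.5-.5,65+(v+.5)/5.5-.5)
B=lambda u,v:(300+(u-395+.5)/4-.5,75+(v+.5)/4-.5)
print("spare",tri([c,b],[A(148,119),(209.5,257)]));print("f",tri([c,b],[B(609,100),(348.5,303.5)]),tri([c,b],[B(600,203),(341,324)]))
from workcell import bot
T=pose(bot.get_obs());print(np.degrees(np.arctan2(T[1,0],T[0,0])),T[:3,2],(np.array([.431,-.061,.2])-T[:3,3])@T[:3,:3]*1e3)
print("brass depth",dep(c,[B(536,358)]))
E
```

```text
spare [ 0.4311 -0.0604  0.0917]
f [ 0.5779 -0.1089  0.1027] [ 0.5715 -0.1342  0.1028]
77.40555001287773 [-0.0489  0.0102 -0.9988] [114.4822 -74.7602  94.6118]
brass depth [[ 0.5585 -0.1845  0.0144]]
```

Heights agree (spare 0.0917, neighbours 0.1027, brass 0.0144). The tool has picked up a 2.8° tilt from motion lag, so I'll watch it. Moving above the spare.

```bash
python3 -m crank '[[[0,0,0,-6,0],[0,0,0,-6,0],[43,-18,0,0,0],[43,-18,0,0,0],[42,-18,0,0,0],[0,0,0,0,0],[0,0,0,0,0]]]'; cat > at.py <<'E'
import sys
from h import *
from workcell import bot
np.set_printoptions(precision=4,suppress=True)
x,y,z,a=map(float,sys.argv[1:5])
o=bot.get_obs();T=pose(o);print("pos",T[:3,3],"xang",np.degrees(np.arctan2(T[1,0],T[0,0])),"zax",T[:3,2],"w",o["grip_width"],"F",o["ft_force"])
print("delta tool mm",(np.array([x,y,z])-T[:3,3])@T[:3,:3]*1e3,"turn",-(a-np.degrees(np.arctan2(T[1,0],T[0,0]))))
E
python3 at.py .4311 -.0605 .056 89.2
```

```text
clock: 11.32
eef_pos: [0.4272, -0.0499, 0.2933]
tool_rot: [0.703, 0.71, -0.013, -0.023]
ft_force: [-0.1, -0.5, -0.6]
grip_width: 0.0855
pos [ 0.4272 -0.0499  0.2933] xang 90.55293189129186 zax [-0.0512  0.0129 -0.9986] w 0.08546169670539852 F [-0.1365 -0.533  -0.6278]
delta tool mm [-13.8222  15.9358 236.6569] turn 1.3529318912918598
```

```bash
python3 -m crank '[[[-13,15,30,1.3,0],[0,0,60,0,0],[0,0,60,0,0],[0,0,0,0,0],[0,0,0,0,0]]]'; python3 at.py .4311 -.0605 .056 89.2
```

```text
clock: 11.95
eef_pos: [0.4396, -0.0639, 0.1413]
tool_rot: [0.713, 0.701, -0.012, -0.02]
ft_force: [0.5, -0.4, 0.7]
grip_width: 0.0849
pos [ 0.4396 -0.0639  0.1413] xang 89.04304927833424 zax [-0.0441  0.0115 -0.999 ] w 0.08487292408317408 F [ 0.4579 -0.4248  0.6667]
delta tool mm [ 2.3285 -4.7911 85.5971] turn -0.1569507216657655
```

```bash
python3 -m crank '[[[0,0,-12,0,0],[0,0,-12,0,0],[0,0,-12,0,0],[0,0,-12,0,0],[0,0,-12,0,0],[0,0,-12,0,0],[0,0,-12,0,0],[0,0,0,0,0],[0,0,0,0,0]]]'; python3 at.py .4311 -.0605 .056 89.2;  python3 -m crank '[[[0,0,60,0,0],[0,0,60,0,0],[0,0,0,0,0],[0,0,0,0,0]]]'; python3 at.py .4311 -.0605 .056 89.2
```

```text
clock: 13.08
eef_pos: [0.4483, -0.0658, 0.2389]
tool_rot: [0.713, 0.701, -0.007, -0.013]
ft_force: [0.3, 0.5, 0.0]
grip_width: 0.0856
pos [ 0.4483 -0.0658  0.2389] xang 89.04196023507107 zax [-0.0288  0.0091 -0.9995] w 0.08562393303094239 F [0.2916 0.4599 0.0257]
delta tool mm [  3.4019 -11.9933 183.3996] turn -0.15803976492892957
clock: 13.58
eef_pos: [0.4461, -0.0648, 0.1177]
tool_rot: [0.713, 0.701, -0.006, -0.012]
ft_force: [0.1, -0.4, 0.3]
grip_width: 0.0854
pos [ 0.4461 -0.0648  0.1177] xang 89.04142971640661 zax [-0.0264  0.0088 -0.9996] w 0.08541937521942602 F [ 0.0769 -0.4444  0.269 ]
delta tool mm [  3.5804 -13.401   62.0708] turn -0.15857028359339154
```

```bash
python3 -m crank '[[[1,-1,-10,0,0],[0,-1,-10,0,0],[0,-1,-10,0,0],[0,-1,-10,0,0],[0,-1,-10,0,0],[0,-1,-10,0,0],[0,-1,-10,0,0],[0,-1,-10,0,0],[0,-1,-10,0,0],[0,-1,-10,0,0],[0,0,0,0,0],[0,0,0,0,0]]]'; python3 at.py .4311 -.0605 .056 89.2;  python3 -m crank '[[[0,0,60,0,0],[0,0,50,0,0],[0,0,0,0,0],[0,0,0,0,0]]]'; python3 at.py .4311 -.0605 .056 89.2
```

```text
clock: 15.08
eef_pos: [0.4419, -0.0651, 0.2318]
tool_rot: [0.713, 0.701, -0.002, -0.007]
ft_force: [0.1, 0.8, 0.5]
grip_width: 0.0856
pos [ 0.4419 -0.0651  0.2318] xang 89.0489062770055 zax [-0.0136  0.0069 -0.9999] w 0.08563545846046067 F [0.0676 0.7943 0.5143]
delta tool mm [  3.2453  -8.438  175.9896] turn -0.15109372299450285
clock: 15.58
eef_pos: [0.442, -0.0645, 0.1209]
tool_rot: [0.713, 0.701, -0.001, -0.006]
ft_force: [-0.8, 0.3, 1.1]
grip_width: 0.0856
pos [ 0.442  -0.0645  0.1209] xang 89.04929281416918 zax [-0.0104  0.0065 -0.9999] w 0.08564798143371241 F [-0.8404  0.3111  1.1004]
delta tool mm [  3.44   -10.2442  65.0523] turn -0.1507071858308251
```

Tilt down to 0.7°. Aligning and checking before the descent.

```bash
python3 -m crank '[[[3,-10,0,0,0],[0,0,0,0,0],[0,0,0,0,0]]]'; python3 at.py .4311 -.0605 .056 89.2; python3 - <<'E'
from h import *
c,o=snap("wrist","l_wrist")
E
```

```text
clock: 15.95
eef_pos: [0.4344, -0.0616, 0.1253]
tool_rot: [0.713, 0.701, 0.001, -0.003]
ft_force: [1.1, -0.2, -0.1]
grip_width: 0.0856
pos [ 0.4344 -0.0616  0.1253] xang 89.05256879326753 zax [-0.0025  0.0053 -1.    ] w 0.08558941942787669 F [ 1.0711 -0.1666 -0.0566]
delta tool mm [ 0.6742 -3.0976 69.345 ] turn -0.14743120673247745
```

View pics/l_wrist.png

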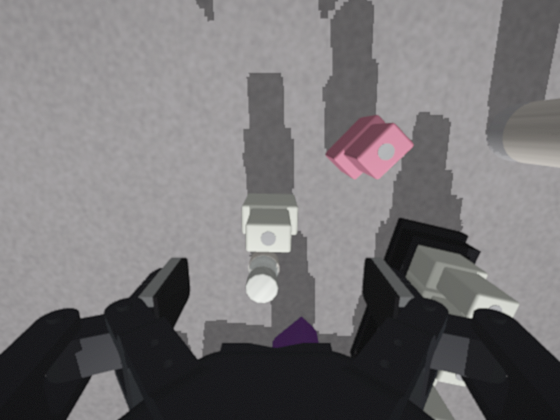

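The spare head at (268,236) stands square in the picture, with the dot at (268,238) and clear of the vial at (262,285).

```bash
python3 - <<'E'
from h import *
c=load("l_wrist");print(plane(c,[(268,238)],.0905),plane(c,[(247.5,250.5),(290.5,250.5)],.0905))
E
python3 -m crank '[[[0.5,-3,20,0,0],[0,0,20,0,0],[0,0,12,0,0],[0,0,0,0,0],[0,0,0,0,0]]]'; python3 at.py .4311 -.0605 .056 89.2
```

```text
[[ 0.43075575 -0.06036941  0.0905    ]] [[ 0.41700476 -0.06896645  0.0905    ]
 [ 0.4454315  -0.06938046  0.0905    ]]
clock: 16.62
eef_pos: [0.4339, -0.0612, 0.0744]
tool_rot: [0.713, 0.701, 0.003, -0.0]
ft_force: [0.3, 0.4, 0.8]
grip_width: 0.0854
pos [ 0.4339 -0.0612  0.0744] xang 89.05258734964946 zax [ 0.0033  0.0045 -1.    ] w 0.08544552763712919 F [0.2959 0.4164 0.7669]
delta tool mm [ 0.5617 -2.9007 18.4128] turn -0.14741265035054596
```

```bash
python3 -m crank '[[[0.5,-3,10,0,0],[0,0,7,0,0],[0,-0.5,0,0,0],[0,0,0,0,0]]]'; python3 at.py .4311 -.0605 .056 89.2
```

```text
clock: 17.12
eef_pos: [0.431, -0.0606, 0.0572]
tool_rot: [0.713, 0.701, 0.003, 0.0]
ft_force: [0.9, -0.0, 0.3]
grip_width: 0.0852
pos [ 0.431  -0.0606  0.0572] xang 89.05010584345777 zax [ 0.005   0.0042 -1.    ] w 0.08522401475305792 F [ 0.8732 -0.0123  0.2797]
delta tool mm [0.126  0.0681 1.1647] turn -0.14989415654223137
```

```bash
python3 -m crank '[[[0,0,0,0,120],[0,0,0,0,180],[0,0,0,0,220],[0,0,0,0,255],[0,0,0,0,255],[0,0,0,0,255]]]'; python3 at.py .4311 -.0605 .056 89.2;python3 -m crank '[[[0,0,-15,0,255],[0,0,-20,0,255],[0,0,-20,0,255],[0,0,-20,0,255],[0,0,-15,0,255],[0,0,-15,0,255],[0,0,0,0,255],[0,0,0,0,255]]]'; python3 at.py .5584 -.1845 .17 75.8; python3 - <<'E'
from h import *
c,o=snap("wrist","m_wrist")
c,o=snap("side","m_side"); cv2.imwrite("pics/m_crop.png",cv2.resize(c["img"][140:310,150:330],None,fx=3.4,fy=3.4,interpolation=cv2.INTER_CUBIC))
E
```

```text
clock: 17.88
eef_pos: [0.4315, -0.0606, 0.0577]
tool_rot: [0.713, 0.701, 0.004, 0.001]
ft_force: [-1.2, 0.5, -0.1]
grip_width: 0.0295
pos [ 0.4315 -0.0606  0.0577] xang 89.05862484290535 zax [ 0.0062  0.0044 -1.    ] w 0.02948030121928406 F [-1.1687  0.472  -0.0792]
delta tool mm [ 0.0383 -0.4515  1.6757] turn -0.1413751570946573
clock: 18.88
eef_pos: [0.4282, -0.0612, 0.1629]
tool_rot: [0.713, 0.701, 0.001, -0.002]
ft_force: [-1.0, -0.3, -1.5]
grip_width: 0.0293
pos [ 0.4282 -0.0612  0.1629] xang 89.03147083075451 zax [-0.0008  0.0037 -1.    ] w 0.02932866159938239 F [-1.043  -0.3058 -1.4708]
delta tool mm [-121.0268  132.3058   -7.6172] turn 13.231470830754517
```

View pics/m_wrist.png

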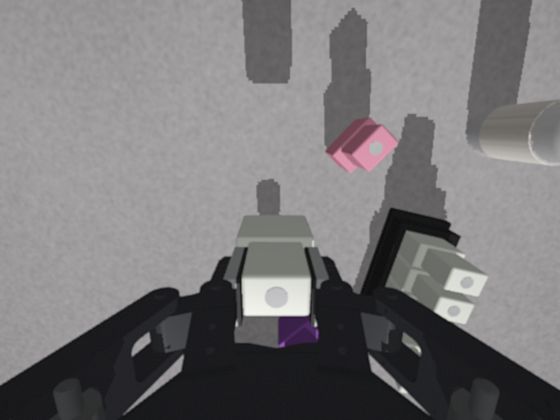

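View pics/m_crop.png

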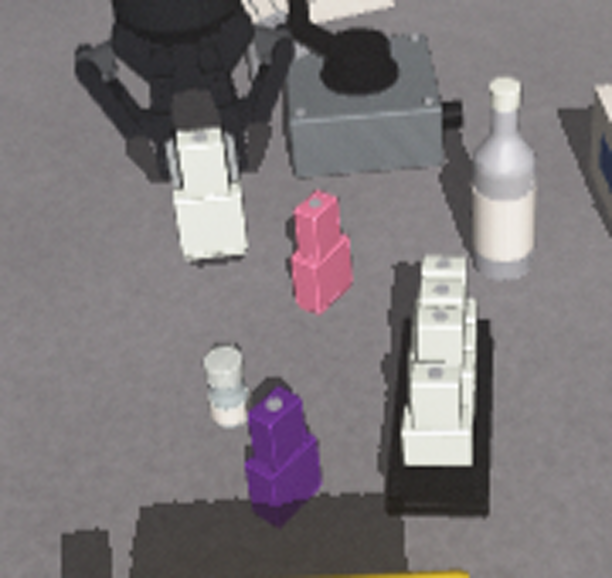

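Both views show the spare held upright, jaws across its 30 mm side, nothing else disturbed. Raising, turning to the row and moving above the way.

```bash
python3 -m crank '[[[0,0,-10,4.4,255],[0,0,-10,4.4,255],[0,0,-10,4.4,255],[0,0,0,0,255],[-20,20,0,0,255],[-25,20,0,0,255],[-25,20,0,0,255],[-25,20,0,0,255],[0,0,0,0,255],[0,0,0,0,255]]]'; python3 at.py .5584 -.1845 .19 75.8
```

```text
clock: 20.23
eef_pos: [0.4787, -0.1746, 0.1831]
tool_rot: [0.788, 0.616, -0.004, -0.008]
ft_force: [-0.4, 0.7, -0.7]
grip_width: 0.0293
pos [ 0.4787 -0.1746  0.1831] xang 76.01042066751202 zax [-0.0165  0.0082 -0.9998] w 0.029329160640628616 F [-0.4269  0.6541 -0.7258]
delta tool mm [ 9.6545 79.5654 -8.2753] turn 0.21042066751202526
```

```bash
python3 -m crank '[[[2.5,20,-2,0,255],[2.5,20,-2,0,255],[2.5,20,-2,0,255],[0,12,0,0,255],[0,0,0,0,255],[0,0,0,0,255]]]'; python3 at.py .5584 -.1845 .19 75.8
```

```text
clock: 20.98
eef_pos: [0.5484, -0.1796, 0.1859]
tool_rot: [0.786, 0.619, -0.006, -0.012]
ft_force: [0.0, -0.6, -1.3]
grip_width: 0.0291
pos [ 0.5484 -0.1796  0.1859] xang 76.43783319477853 zax [-0.0233  0.0111 -0.9997] w 0.029099012837537883 F [ 0.0106 -0.6285 -1.2536]
delta tool mm [-2.4331 10.7567 -4.4007] turn 0.637833194778537
```

```bash
python3 -m crank '[[[-1,5,-4,0.6,255],[-1,4,-4,0,255],[0,2,-4,0,255],[0,0,-4,0,255],[0,0,-4,0,255],[0,0,4,0,255],[0,0,6,0,255],[0,0,6,0,255],[0,0,6,0,255],[0,0,6,0,255],[0,0,0,0,255],[0,0,0,0,255]]]'; python3 at.py .5584 -.1845 .165 75.8;  python3 - <<'E'
from h import *
c,o=snap("wrist","n_wrist")
E
```

```text
clock: 22.48
eef_pos: [0.5571, -0.1842, 0.1765]
tool_rot: [0.789, 0.614, -0.006, -0.012]
ft_force: [0.0, -0.3, -1.0]
grip_width: 0.0291
pos [ 0.5571 -0.1842  0.1765] xang 75.75924411853129 zax [-0.0255  0.0117 -0.9996] w 0.02911370351158615 F [ 0.0204 -0.2613 -0.9769]
delta tool mm [-0.02    1.6156 11.4781] turn -0.04075588146871212
```

View pics/n_wrist.png

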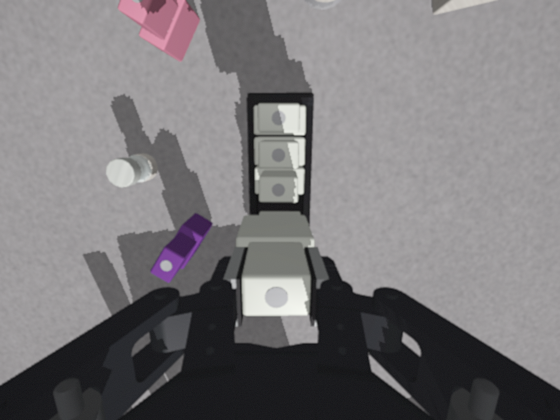

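Spare hangs over the empty way, in line with the row. I'll try to shed the 1.6° tilt with an in/out nudge before lowering.

```bash
python3 -m crank '[[[0,-12,-6,0,255],[0,0,0,0,255],[0,0,0,0,255]]]'; python3 at.py .5584 -.1845 .165 75.8;python3 -m crank '[[[0,0,0,0,255],[0,0,0,0,255],[0,0,0,0,255]]]'; python3 at.py .5584 -.1845 .165 75.8;   python3 -m crank '[[[0,12,0,0,255],[0,0,0,0,255],[0,0,0,0,255]]]'; python3 at.py .5584 -.1845 .165 75.8;
```

```text
clock: 22.9
eef_pos: [0.545, -0.1812, 0.1843]
tool_rot: [0.789, 0.614, -0.006, -0.012]
ft_force: [-0.1, 0.2, -1.2]
grip_width: 0.0292
pos [ 0.545  -0.1812  0.1843] xang 75.75653307709219 zax [-0.024   0.0112 -0.9996] w 0.029247093230368285 F [-0.0963  0.2226 -1.1622]
delta tool mm [ 0.0366 14.2414 18.9474] turn -0.04346692290781107
clock: 23.28
eef_pos: [0.5453, -0.1813, 0.1844]
tool_rot: [0.789, 0.614, -0.006, -0.012]
ft_force: [-0.9, 0.9, -1.2]
grip_width: 0.0294
pos [ 0.5453 -0.1813  0.1844] xang 75.75845940440804 zax [-0.0235  0.011  -0.9997] w 0.029414189195065905 F [-0.868   0.9198 -1.178 ]
delta tool mm [ 0.0487 13.9774 19.0916] turn -0.04154059559195389
clock: 23.65
eef_pos: [0.5581, -0.1846, 0.1837]
tool_rot: [0.789, 0.614, -0.006, -0.012]
ft_force: [-1.1, -0.2, -1.1]
grip_width: 0.0293
pos [ 0.5581 -0.1846  0.1837] xang 75.76151417280167 zax [-0.0237  0.0111 -0.9997] w 0.029251520651419772 F [-1.051  -0.1935 -1.1192]
delta tool mm [ 0.0394  0.7517 18.6941] turn -0.03848582719832905
```

```bash
python3 -m crank '[[[0,0,-12,0,255],[0,0,-12,0,255],[0,0,-12,0,255],[0,0,-12,0,255],[0,0,-12,0,255],[0,0,-12,0,255],[0,0,0,0,255],[0,0,0,0,255]]]'; python3 at.py .5584 -.1845 .165 75.8;python3 -m crank '[[[0,0,35,0,255],[0,0,25,0,255],[0,0,0,0,255],[0,0,0,0,255]]]'; python3 at.py .5584 -.1845 .165 75.8
```

```text
clock: 24.65
eef_pos: [0.5603, -0.1856, 0.2626]
tool_rot: [0.789, 0.614, -0.005, -0.01]
ft_force: [-0.1, -0.6, -1.0]
grip_width: 0.0292
pos [ 0.5603 -0.1856  0.2626] xang 75.75776940607646 zax [-0.0208  0.0102 -0.9997] w 0.029209832651743598 F [-0.1156 -0.5707 -0.9823]
delta tool mm [ 0.0966  0.1444 97.6053] turn -0.04223059392353434
clock: 25.15
eef_pos: [0.5586, -0.1848, 0.2005]
tool_rot: [0.789, 0.614, -0.005, -0.011]
ft_force: [0.9, 0.4, -0.8]
grip_width: 0.029
pos [ 0.5586 -0.1848  0.2005] xang 75.75907979324583 zax [-0.0221  0.0106 -0.9997] w 0.029049059512994642 F [ 0.8873  0.4405 -0.767 ]
delta tool mm [ 0.0691  0.559  35.5357] turn -0.04092020675416563
```

Tilt is at 1.4°, which the 2 mm clearances absorb. Lowering slowly in stages.

```bash
python3 -m crank '[[[0,1,10,0,255],[0,0,10,0,255],[0,0,10,0,255],[0,0,0,0,255]]]'; python3 at.py .5596 -.1848 .13 75.8;python3 - <<'E'
from h import *
c,o=snap("side","o_side"); cv2.imwrite("pics/o_crop.png",cv2.resize(c["img"][150:310,200:340],None,fx=3.7,fy=3.7,interpolation=cv2.INTER_CUBIC))
c,o=snap("scene","o_scene"); cv2.imwrite("pics/o_crop2.png",cv2.resize(c["img"][140:260,200:320],None,fx=5,fy=5,interpolation=cv2.INTER_CUBIC))
E
```

```text
clock: 25.65
eef_pos: [0.56, -0.1851, 0.1703]
tool_rot: [0.789, 0.614, -0.005, -0.01]
ft_force: [0.3, -0.9, -0.3]
grip_width: 0.0291
pos [ 0.56   -0.1851  0.1703] xang 75.75915418461354 zax [-0.0192  0.0097 -0.9998] w 0.02907508360889216 F [ 0.259  -0.8853 -0.3375]
delta tool mm [-0.0298  0.3741 40.2586] turn -0.04084581538646148
```

View pics/o_crop2.png

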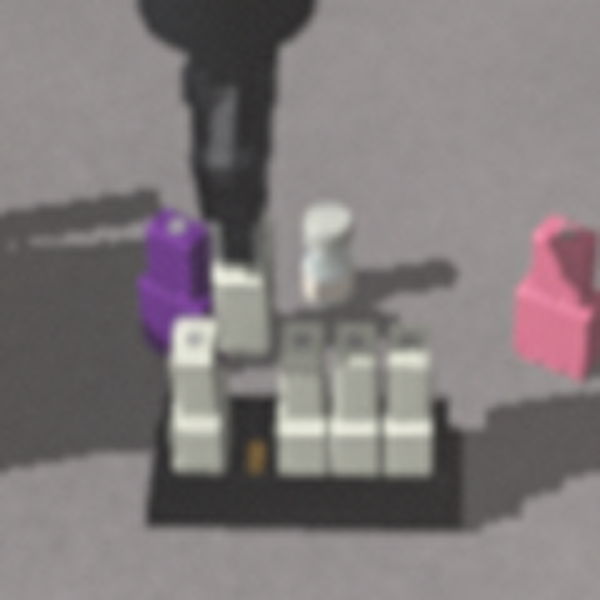

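View pics/o_crop.png

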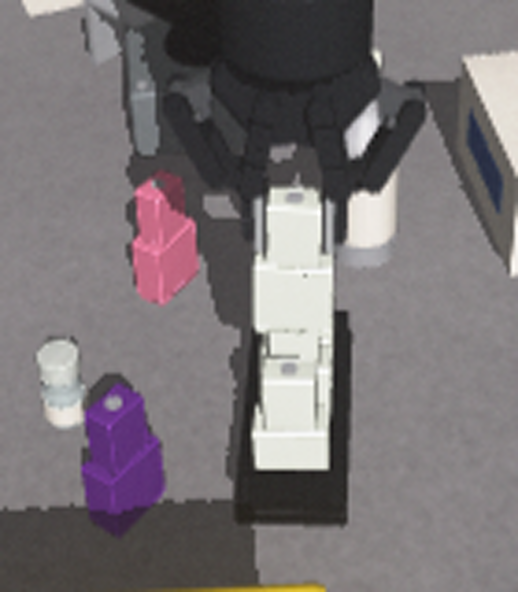

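```bash
python3 - <<'E'
from h import *
np.set_printoptions(precision=2,suppress=True)
s=load("o_scene")
a=np.radians(75.8);r=np.array([np.cos(a),np.sin(a),0]);x=np.array([np.sin(a),-np.cos(a),0])
T=pose(__import__("workcell").bot.get_obs())
b=T[:3,3]+T[:3,2]*.0577
for h in (.005,.05):
  print(h,[((proj(s,b+x*.022+k*.012*r-T[:3,2]*h)[0]-[200,140])*5) for k in(-1,1)])
# neighbours: expected edges top of body z .062 for checks
for y in (-1,1):
  n=np.array([.5584,-.1845,.062])+y*.026*r; print([((proj(s,n+x*.022+k*.012*r)[0]-[200,140])*5) for k in(-1,1)])
E
```

```text
0.005 [array([219.97, 346.89]), array([271.05, 347.69])]
0.05 [array([214.35, 276.68]), array([267.12, 277.51])]
[array([172.91, 427.9 ]), array([222.02, 428.66])]
[array([279.29, 429.55]), array([328.38, 430.31])]
```

Predicted corners match the scene picture (spare 220–271 predicted against about 217–270 seen, neighbours likewise). Lowering into the gap.

```bash
python3 -m crank '[[[0,0.3,8,0,255],[0,0,8,0,255],[0,0,8,0,255],[0,0,8,0,255],[0,0,6,0,255],[0,0,0,0,255]]]'; python3 at.py .5596 -.1848 .0707 75.8
```

```text
clock: 26.5
eef_pos: [0.5604, -0.185, 0.1308]
tool_rot: [0.789, 0.614, -0.004, -0.009]
ft_force: [-0.2, 1.2, -0.8]
grip_width: 0.0292
pos [ 0.5604 -0.185   0.1308] xang 75.76010260966898 zax [-0.0171  0.009  -0.9998] w 0.029218151903017676 F [-0.1623  1.2206 -0.7552]
delta tool mm [-0.2301  0.33   60.1037] turn -0.03989739033102069
```

```bash
python3 -m crank '[[[0,0,6,0,255],[0,0,6,0,255],[0,0,6,0,255],[0,0,0,0,255]]]'; python3 at.py .5596 -.1848 .0707 75.8
```

```text
clock: 27.0
eef_pos: [0.5603, -0.185, 0.1119]
tool_rot: [0.789, 0.614, -0.004, -0.008]
ft_force: [-0.1, 0.3, -0.7]
grip_width: 0.0292
pos [ 0.5603 -0.185   0.1119] xang 75.76001359396987 zax [-0.0163  0.0087 -0.9998] w 0.029230683888438247 F [-0.1165  0.3272 -0.7399]
delta tool mm [-0.1799 -0.028  41.2126] turn -0.039986406030124044
```

```bash
python3 - <<'E'
from h import *
c,o=snap("wrist","p_wrist"); cv2.imwrite("pics/p_crop.png",cv2.resize(c["img"][60:340,180:380],None,fx=2.1,fy=2.1,interpolation=cv2.INTER_CUBIC))
E
```

```text
(no output)
```

View pics/p_crop.png

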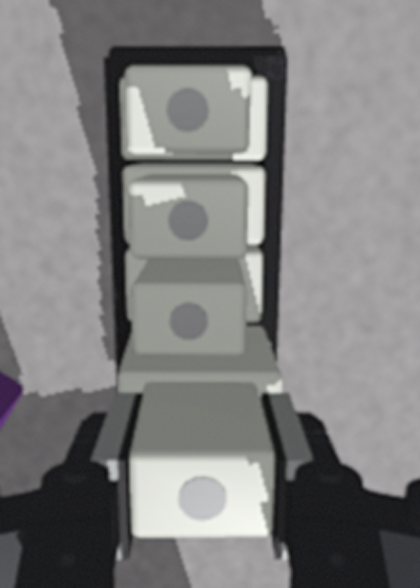

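The spare is entering the gap with no contact force and in line with its neighbours.

```bash
python3 -m crank '[[[0,0,6,0,255],[0,0,6,0,255],[0,0,6,0,255],[0,0,6,0,255],[0,0,0,0,255]]]'; python3 at.py .5596 -.1848 .0697 75.8
```

```text
clock: 27.68
eef_pos: [0.5603, -0.1849, 0.0866]
tool_rot: [0.789, 0.614, -0.004, -0.008]
ft_force: [0.5, 0.1, -1.9]
grip_width: 0.029
pos [ 0.5603 -0.1849  0.0866] xang 75.76004480383575 zax [-0.0156  0.0084 -0.9998] w 0.02903165043059429 F [ 0.4579  0.0682 -1.921 ]
delta tool mm [-0.159  -0.3746 16.9455] turn -0.039955196164243034
```

```bash
python3 -m crank '[[[0,0,5,0,255],[0,0,5,0,255],[0,0,4,0,255],[0,0,0,0,255]]]'; python3 at.py .5596 -.1848 .0697 75.8
```

```text
clock: 28.18
eef_pos: [0.5601, -0.1848, 0.0718]
tool_rot: [0.789, 0.614, -0.004, -0.008]
ft_force: [0.3, 0.1, -0.4]
grip_width: 0.0291
pos [ 0.5601 -0.1848  0.0718] xang 75.76048322363577 zax [-0.0154  0.0084 -0.9998] w 0.0291366971051278 F [ 0.2803  0.0702 -0.3706]
delta tool mm [-0.1528 -0.4238  2.0899] turn -0.03951677636422346
```

```bash
python3 -m crank '[[[0,0,1.5,0,255],[0,0,1.5,0,255],[0,0,0,0,255]]]'; python3 at.py .5596 -.1848 .0697 75.8
```

```text
clock: 28.55
eef_pos: [0.5603, -0.1848, 0.0703]
tool_rot: [0.789, 0.614, -0.003, -0.008]
ft_force: [-1.6, 0.6, -2.4]
grip_width: 0.0291
pos [ 0.5603 -0.1848  0.0703] xang 75.76023969789098 zax [-0.0142  0.008  -0.9999] w 0.029139003811217506 F [-1.5986  0.6429 -2.3966]
delta tool mm [-0.1482 -0.6486  0.6406] turn -0.039760302109016266
```

```bash
python3 -m crank '[[[0,0,1.5,0,255],[0,0,0,0,255]]]'; python3 at.py .5596 -.1848 .0697 75.8
```

```text
clock: 28.8
eef_pos: [0.5602, -0.1848, 0.0702]
tool_rot: [0.789, 0.614, -0.003, -0.007]
ft_force: [-0.2, 0.3, -1.5]
grip_width: 0.0294
pos [ 0.5602 -0.1848  0.0702] xang 75.76410150203314 zax [-0.0135  0.0077 -0.9999] w 0.029390634145834364 F [-0.2063  0.2532 -1.4907]
delta tool mm [-0.12   -0.6139  0.472 ] turn -0.03589849796685485
```

It stopped at the expected home height (0.0702 against 0.0697). Opening.

```bash
python3 -m crank '[[[0,0,0,0,150],[0,0,0,0,100],[0,0,0,0,50],[0,0,0,0,0],[0,0,0,0,0],[0,0,0,0,0]]]'; python3 at.py .5584 -.1845 .0697 75.8;  python3 - <<'E'
from h import *
c,o=snap("wrist","q_wrist"); cv2.imwrite("pics/q_crop.png",cv2.resize(c["img"][60:340,160:400],None,fx=2.1,fy=2.1,interpolation=cv2.INTER_CUBIC))
E
```

```text
clock: 29.55
eef_pos: [0.5611, -0.1851, 0.0698]
tool_rot: [0.789, 0.614, -0.003, -0.007]
ft_force: [0.1, -0.6, 0.6]
grip_width: 0.0853
pos [ 0.5611 -0.1851  0.0698] xang 75.7604736848039 zax [-0.0121  0.0072 -0.9999] w 0.08530960318341002 F [ 0.1052 -0.5783  0.6193]
delta tool mm [-0.0753 -2.8002  0.1542] turn -0.03952631519609895
```

View pics/q_crop.png

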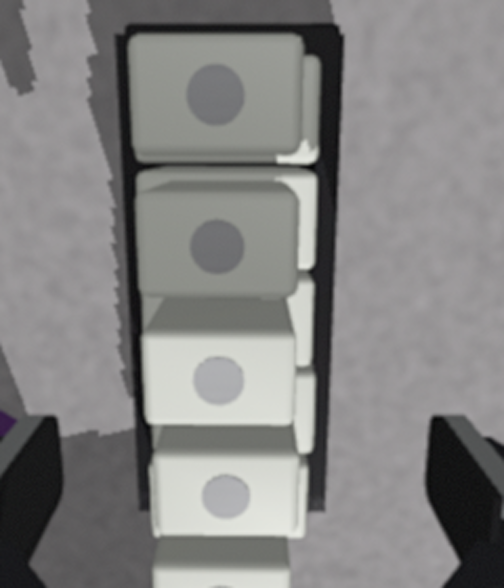

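The jaws are clear of the heads, and the spare sits in its place in line with the row. Rising straight up, then backing away to check.

```bash
python3 -m crank '[[[0,0,-20,0,0],[0,0,-40,0,0],[0,0,-50,0,0],[0,0,-50,0,0],[-30,-10,-40,0,0],[-40,-10,-20,0,0],[-20,0,0,0,0],[0,0,0,0,0],[0,0,0,0,0]]]'; python3 - <<'E'
from h import *
c,o=snap("wrist","r_wrist"); print(o["eef_pos"])
uv=proj(c,[.5584,-.1845,.1])[0].astype(int);print(uv);u,v=uv
u0,v0=max(u-60,0),max(v-80,0);print(u0,v0)
cv2.imwrite("pics/r_crop.png",cv2.resize(c["img"][v0:v0+120,u0:u0+110],None,fx=5,fy=5,interpolation=cv2.INTER_CUBIC))
s,o=snap("side","r_side");cv2.imwrite("pics/r_side.png",s["img"])
s,o=snap("scene","r_scene")
E
```

```text
clock: 30.72
eef_pos: [0.5213, -0.2693, 0.2932]
tool_rot: [0.788, 0.615, -0.004, -0.009]
ft_force: [-0.2, 0.6, -0.3]
grip_width: 0.0856
[ 0.52134944 -0.26933099  0.29324358]
[291 109]
231 29
```

View pics/r_crop.png

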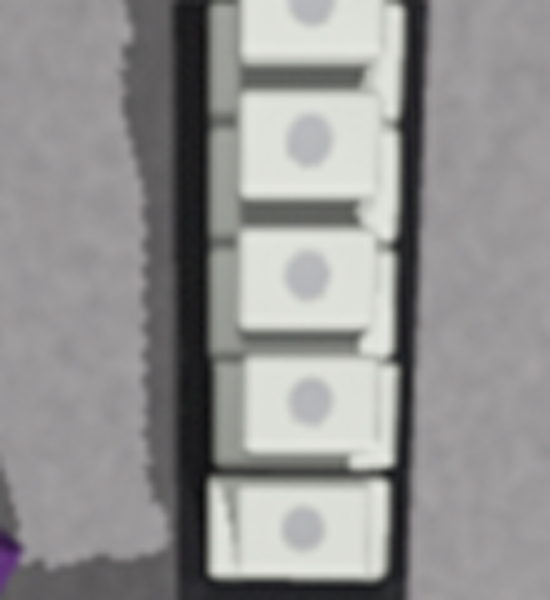

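View pics/r_side.png

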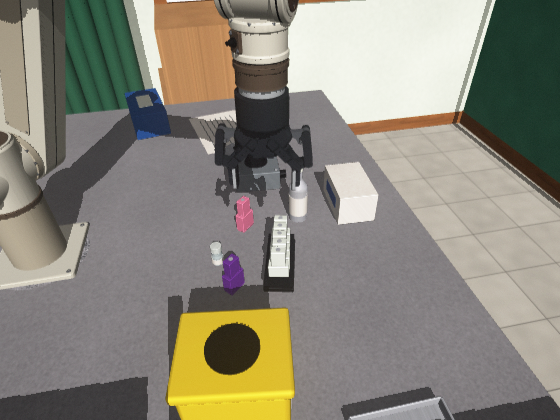

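View pics/r_scene.png

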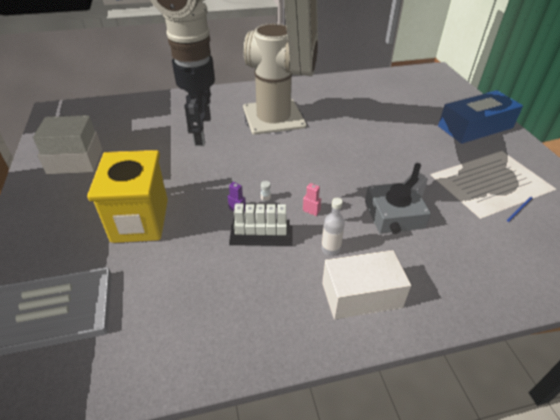

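```bash
python3 - <<'E'
from h import *
np.set_printoptions(precision=4,suppress=True)
c=load("r_wrist"); f=lambda p:np.array([[231+(u+.5)/5-.5,29+(v+.5)/5-.5] for u,v in p])
p=f([(311,7),(308,140),(308,275),(311,402),(303,528)])
X=plane(c,p,.102);print(X);print("depth",dep(c,p)[:,2])
print("old",[[.5775,-.1089],[.5713,-.1343],[.5648,-.1592],[.5584,-.1845],[.5521,-.2098]])
a=np.radians(75.8);R=np.array([[np.cos(a),np.sin(a)],[np.sin(a),-np.cos(a)]])
print("row/cross mm",(X[:,:2]-[.5584,-.1845])@R.T*1e3)
e=plane(c,f([(245,356),(378,362)]),.102);e2=plane(c,f([(240,230),(375,233)]),.102)
for q in(e,e2): v=q[1]-q[0];print("edge ang",np.degrees(np.arctan2(v[1],v[0])),np.linalg.norm(v))
# tops plane of whole head patch depth
for u,v in p:
    k=c["depth"][int(v)-4:int(v)+5,int(u)-9:int(u)+10]; print(k.std()*1e3)
E
```

```text
[[ 0.5769 -0.1101  0.102 ]
 [ 0.5707 -0.1338  0.102 ]
 [ 0.5648 -0.1591  0.102 ]
 [ 0.5596 -0.1842  0.102 ]
 [ 0.5519 -0.2096  0.102 ]]
depth [0.1031 0.1033 0.1034 0.1039 0.1036]
old [[0.5775, -0.1089], [0.5713, -0.1343], [0.5648, -0.1592], [0.5584, -0.1845], [0.5521, -0.2098]]
row/cross mm [[ 76.6646  -0.3309]
 [ 52.1586  -0.4983]
 [ 26.1572  -0.0282]
 [  0.5921   1.086 ]
 [-25.9097  -0.1979]]
edge ang -16.54259122914786 0.028738973315926366
edge ang -15.362588485654882 0.028520855181813645
0.98091817
23.030119
23.549915
24.081442
24.6041
```

```bash
python3 - <<'E'
from h import *
s=load("r_scene");cv2.imwrite("pics/s_crop.png",cv2.resize(s["img"][150:250,340:460],None,fx=6,fy=6,interpolation=cv2.INTER_CUBIC))
H=proj(s,[.506,.2951,.076])[0];print((H-[340,150])*6)
a,b=load("b_scene")["img"],s["img"]
for n,(u,v) in dict(gel=(334,235),vial=(265,190),carton=(365,285),sharps=(130,200),purple=(236,195),pink=(312,198)).items():
    t=a[v-12:v+13,u-12:u+13];m=cv2.matchTemplate(b[v-18:v+19,u-18:u+19],t,cv2.TM_CCOEFF_NORMED);print(n,np.array(cv2.minMaxLoc(m)[3])-6,m.max().round(3))
E
```

```text
[471.38660516 150.66461282]
gel [0 0] 1.0
vial [0 0] 0.999
carton [0 0] 1.0
sharps [0 0] 0.999
purple [0 0] 0.882
pink [0 0] 0.856
```

View pics/s_crop.png

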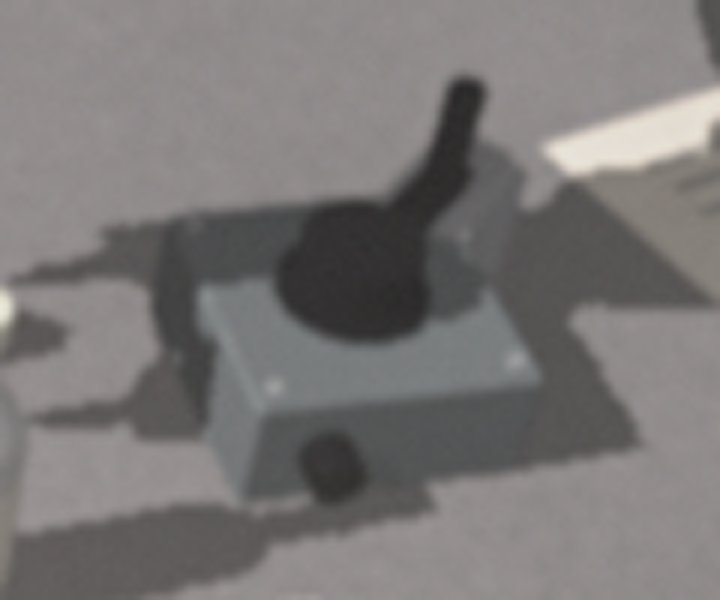

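The lever lies over the hasp, and the bystanders show zero pixel shift. Handing in.

```bash
python3 -c "
from workcell import bot
print(bot.job_done())"
```

```text
the job is handed in; nothing more can be done
None
```

The lever is at off with its hole over the hasp hole, and the spare carrier is home in the empty way. I handed the job in after about 31 s of the 72 s; no verdict was reported.

- **Lever:** I gripped the post and turned it about 71° along its arc. After release the hole measured within about 1 mm of the hasp hole (limit 4 mm). Nothing touched it afterwards, and a last scene picture shows it still over the hasp.
- **Spare:** I lowered it slowly into the gap and saw no notable contact force. It measured about 1.2 mm off centre, its top level with its neighbours within about 1 mm, and 1–2° off the row.
- **Neighbours and bystanders:** the neighbours' tops agreed with the start to under 1 mm. The exception is the far end carrier, which read 1.3 mm off, but its dot was partly cut off in the crop. Gel bottle, vial, carton and sharps bin showed no pixel shift.
- **Checks that disagreed:**
  - The tool tilted up to about 3° during moves and was still about 1° off vertical when it let the spare go. The spare's own tilt was judged only from the pictures and the level tops.
  - While gripping the post, the arm's own position put it about 3 mm further from the pivot than it should be. I relied on the camera's view of the two holes for the final setting.

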